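# Load a steel sample into a tray and push the tray across a gap under a hood

### The job

Lay the longer of the two flat steel bar samples flat in the middle of the empty sheet-metal tray that stands on the low open stand, and let go of it. Then push the tray, without lifting it, along the stand and across the gap onto the hooded stand until it is fully home against the back wall; it must stay level and not sag into the gap, and the sample must stay in the middle. Leave the other two samples alone.

Things in the scene. Friction and masses are not known exactly. Their poses are not given: they have to be found in the camera images.
- flat_coupon_0: The sample to load: dark grey flat steel bar 24 x 70 x 10 mm with a small paper tag, about 0.13 kg, the longer of two flat ones (70 mm against 55 mm). Lies loose on the bench, right of the open stand, in a row with the two other samples. Origin at the centre of its underside; y along its 70 mm length, x across its 24 mm, z up.
- flat_coupon_1: Bystander: light grey flat steel bar 20 x 55 x 12 mm. Origin at the centre of its underside, y along its length.
- rebar_coupon: Bystander: ribbed round steel bar, 85 mm long, 18 mm thick. Origin at the middle of its length, on its underside; y along its length.
- tray: Open sheet-metal tray, 130 mm long (x), 96 mm wide (y), 30 mm high, walls 2.5 mm, floor 3 mm, about 0.15 kg, empty, loose. Origin at the centre of its underside, z up; +x end leads towards the hooded stand, the -x end wall is the one to push. Loaded in its middle it bridges the gap by itself; loaded near an end, that end may dip into the gap.
- load_stand: Low open stand, fixed; flat deck 145 mm long, 120 mm wide, top 40 mm above the bench. Origin on the bench under the middle of its gap-side edge; +x points horizontally across the gap to the hooded stand (the push direction, roughly the robot's left), z up. Deck from x = -145 mm to 0. A guide rail 13 mm high along each side leaves the tray 3 mm of play a side.
- hood_stand: Hooded stand, fixed, in line with the open stand across an open gap of 54 to 57 mm. Origin on the bench under the middle of its gap-side edge, axes parallel to the open stand's. Deck from x = 0, top 39 mm above the bench, guide rails with flared ends, side walls, roof and back wall. Tray home: its origin at x = 100 mm here, its -x end wall at x = 35 mm.
- open_end (a point): Middle of the open stand's deck edge away from the gap, on the deck's top; no rail or wall there. The tray starts with its -x end wall about 5 mm inside this edge, and is pushed from here.
- back_stop (a point): Foot of the back wall's inner face, in the middle, on the hooded deck (x = 165 mm in the hooded stand's frame): the tray's +x end comes to rest against this wall.
- roof_edge (a point): Middle of the lower front edge of the roof, 70 mm above the hooded deck, at x = 10 mm in that stand's frame; the roof is 3 mm thick and runs back to the back wall. At home the tray's -x end wall is 25 mm inside this edge, so the pushing tool must lean back about 25 to 45 degrees from vertical, fingertips ahead.

How it is judged:
By the outcome, as a careful person would: the job done as asked, in the order asked, and still so for the second after the job is handed in, with the robot touching nothing.
It also fails if it takes over 62 s, if anything falls off the work surface, if the arm or the gripper's body presses on something with over 40 N, if the wrist force passes 120 N, or if a joint passes its speed limit or range.

### The arm

A 6-joint arm with a two-finger parallel gripper is mounted at the origin on a cart in front of the work surface, level with it; the furniture and walls round the work are solid. World frame = base frame: x ahead of the robot, y to its left, z up, the work surface at z = 0. Lengths are in m, angles in rad, forces in N, time in s.
With the tool pointing down it reaches from about 0.35 to 0.975 m from the base axis. Payload 17.4 kg.
Tool frame: the origin (TCP) lies on the front face of the gripper's body, between the roots of the fingers; the fingertips stand 73 mm ahead of it and the grasp point (between the pads) lies 54 mm ahead of it; z points along the fingers, x is the direction in which the jaws open and shut, and the axes are right-handed (so a half turn about z gives the same grasp; the last joint's range is limited). The gripper opens to 85 mm and grips with 20 to 120 N. Pads are 22 mm wide; open, the fingers measure 114 mm over their backs; the gripper's body (76 mm by 85 mm) begins 54 mm behind the grasp point. The pads swing forward as they close: fully open they stand 13 mm farther back than shut.
Start: joints at [-1.287, 0.116, 1.442, -0, 1.584, -0.038], TCP at [0.213, -0.64, 0.304] pointing down, gripper open.
Joint ranges: [-2.83, 2.83], [-0.83, 2.19], [0.07, 2.5], [-1.14, 4.28], [0.01, 3], [-2.97, 2.97]. Speed limits (rad/s): [1.89, 1.89, 2.22, 3.14, 3.14, 3.14].

### API

Orientations are given as a rotation vector (axis times angle).
In Python, from bench import arm gives the robot as it stands. The module is installed in compiled form; this text tells all that it offers.
- The arm moves only by the tool drive_tool, never from a script. Its argument "plan" is a list of rows, each a list of 3 entries, a list of its own where there are three numbers: the shift along the tool's x, y, z in cm, then the turn about the tool's z in degrees, then the closure, from 0 (fully open) to 1 (shut). A call has 1 to 5 rows; each row shifts and turns the commanded pose from where the row before left it, along the tool's axes as they then stand; what a row does not reach is not made up. A row lasts 1/8 s, in which the tool goes at most 62.5 mm and 10.7 degrees, less where a joint would pass 70% of its speed; a pose out of reach is approached as far as the arm can. A call is refused whole if a number of a shift passes 6.25 or a number of a turn 10.7, either way. A call with a gripper value outside its range is refused whole. The fingers move at their own pace and stop on an object; the grip force is fixed at half the most. Time passes only in rows, so rows that do not move let the fingers close. It gives the time, the measured TCP pose, the force and the opening at its end, in the units of the state.
- arm.get_obs(): the state, without advancing time (a new reading comes with each control period).
- arm.read_camera(name): name is "side" or "top" or "wrist"; returns (picture, depth): 384x512x3 uint8, red, green, blue; 384x512 float32, m along the optical axis (not along the pixel's ray), 0 where there is no reading.
- arm.camera_info(name): a dict with "fx", "fy", "cx", "cy" (pixels), "world_to_cam" (4x4, takes a point from world to camera coordinates). Camera axes: x right, y down, z forward; pixel columns grow to the right and rows downward; lengths in m; the calibration is good to about 2 mm. A picture is of the moment at which its call begins: read the wrist's pose just before it. camera_info takes no time and is no camera call; for the wrist camera it gives the pose at the moment of the call.
- arm.job_done(): hands the job in, once; it reports no verdict.
Trained networks look in the newest picture that a camera, given by its name, has taken for a name from the list of things; names that differ only in an ending like _2 or _b are one class to them, and where a whole thing is asked for, a point or a joint stands for the part that bears it (a point fixed in the world has none). Each returns a list of dicts, best first, with "confidence" (0 to 1); they miss things now and then, are a little off and sometimes report something else, mostly with a low value. They report only what shows in the picture. A call takes as long as a camera call.
- arm.look_for(name, camera): "location" ([x, y, z] in m, in world coordinates, good to about 4 mm: the middle of the surface that is visible of it).
The state is a dict: "t": time; "qpos": joint angles; "qvel": joint speeds; "joint_efforts": joint torques, N m; "tool_pos": TCP position; "ee_rot": TCP orientation; "force": force on the tool from outside, world axes, zero at the start; "ft_torque": the same for the moment, N m; "finger_gap": finger opening in m.
Only numpy, scipy, OpenCV 4.12 (cv2) and the standard library are available. Lean on these libraries where they do the work, as an engineer would, in place of code of your own. Each camera call takes 0.05 s, during which the arm holds its last target.

## Working session

There is one attempt and no reset: what is moved stays moved. The work goes in short steps, Python scripts to look and compute and a tool call to move; the robot and the scene stay as the last step left them, time stands still between calls to the robot, and variables do not carry over. Pictures are saved under pics/ and viewed, and the job is handed in when it is done.

Besides the shell and the picture viewer there is one more tool, called after "Emit:" as name(argument=value, ...), one argument or row to a line, values as JSON. drive_tool: Moves the arm, as the interface text tells. Its arguments: {"type":"object","properties":{"plan":{"type":"array","items":{"type":"array"}}},"required":["plan"]}

```bash
mkdir -p pics; ls; python3 - <<'E'
from bench import arm
import cv2, numpy as np
o=arm.get_obs(); print({k:np.round(v,3) for k,v in o.items()})
for c in ["top","side"]:
    im,d=arm.read_camera(c); cv2.imwrite(f"pics/{c}0.png",im[:,:,::-1]); np.save(f"{c}0.npy",d)
    i=arm.camera_info(c); print(c,i)
    for n in ["flat_coupon_0","flat_coupon_1","rebar_coupon","tray","load_stand","hood_stand","open_end","back_stop","roof_edge"] if c=="top" else ["flat_coupon_0","tray","open_end","roof_edge"]:
        print(n,[(np.round(r["location"],4),round(r["confidence"],2)) for r in arm.look_for(n,c)][:2])
print(arm.get_obs()["t"])
E
```

```text
pics
{'t': np.float64(0.0), 'qpos': array([-1.287,  0.116,  1.442, -0.   ,  1.584, -0.038]), 'qvel': array([-0.   , -0.001,  0.001, -0.001, -0.   ,  0.   ]), 'joint_efforts': array([-2.0000e-03, -7.3199e+01, -6.3249e+01, -0.0000e+00,  6.0000e-03,
        0.0000e+00]), 'tool_pos': array([ 0.213, -0.64 ,  0.303]), 'ee_rot': array([-2.548e+00,  1.836e+00,  1.000e-03]), 'force': array([0.262, 0.183, 0.542]), 'ft_torque': array([ 0.055, -0.023,  0.01 ]), 'finger_gap': np.float64(0.086)}
top {'fx': 358.06617290518636, 'fy': 358.06617290518636, 'cx': 257.61918587600246, 'cy': 190.37179424294297, 'world_to_cam': array([[ 2.26327986e-02, -9.99735481e-01,  4.08944755e-03,
        -1.42820506e-01],
       [-9.82379549e-01, -2.29985779e-02, -1.85476378e-01,
         5.28113003e-01],
       [ 1.85521367e-01,  1.80459857e-04, -9.82640214e-01,
         8.40854069e-01],
       [ 0.00000000e+00,  0.00000000e+00,  0.00000000e+00,
         1.00000000e+00]])}
flat_coupon_0 [(array([ 0.5681, -0.3719,  0.0074]), 0.6), (array([ 0.4941, -0.3953,  0.0137]), 0.6)]
flat_coupon_1 [(array([ 0.5681, -0.3719,  0.0
[... 451 characters left out ...]
.1134]), 0.98)]
roof_edge [(array([0.538 , 0.0501, 0.1117]), 0.79)]
side {'fx': 388.9629736871547, 'fy': 388.9629736871547, 'cx': 252.8943750706783, 'cy': 195.32710052264702, 'world_to_cam': array([[ 0.92785986, -0.37286981, -0.0066474 , -0.50581098],
       [-0.15162431, -0.3609013 , -0.9201958 ,  0.10681161],
       [ 0.34071418,  0.85482065, -0.39140196,  0.98665677],
       [ 0.        ,  0.        ,  0.        ,  1.        ]])}
flat_coupon_0 [(array([ 0.5658, -0.3808,  0.0133]), 0.78), (array([ 0.496 , -0.4011,  0.008 ]), 0.73)]
tray [(array([ 0.5216, -0.1577,  0.0501]), 0.63)]
open_end [(array([ 0.4897, -0.2184,  0.0288]), 0.62)]
roof_edge [(array([0.5331, 0.0341, 0.0595]), 0.57)]
0.75
```

View pics/top0.png

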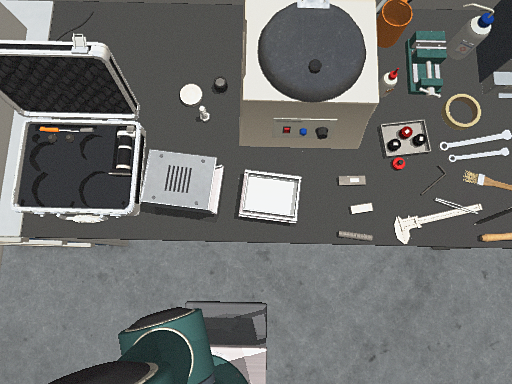

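View pics/side0.png

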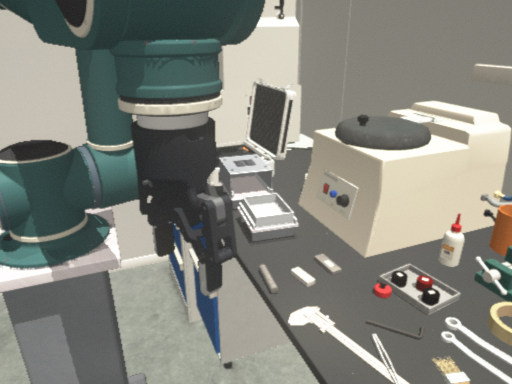

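The top picture shows the dark tagged sample at (351,181), the light one at (361,208) and the rebar at (355,236). The tray is at (270,195) and the hood at (180,180). The pushing tool has to lean, so I'll check whether a turn row can hold three numbers, using a zero move.

Emit:
drive_tool(
  plan=[
    [[0, 0, 0], [0, 0, 0], 0],
  ],
)

```text
validation failed for argument at $.pl...
```

```bash
python3 - <<'E'
import cv2
a=cv2.imread("pics/top0.png")
cv2.imwrite("pics/top0z.png",cv2.resize(a[130:250,130:390],None,fx=3,fy=3,interpolation=cv2.INTER_CUBIC))
E
```

```text
(no output)
```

View pics/top0z.png

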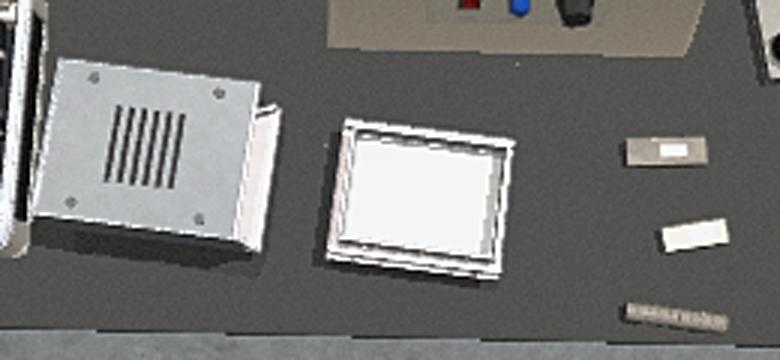

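Emit:
drive_tool(
  plan=[
    [[0, 0, 0], 0, 0],
  ],
)

```text
t: 0.88
tool_pos: [0.2135, -0.6404, 0.3039]
ee_rot: [-2.549, 1.837, 0.0]
force: [0.1, 0.3, 0.2]
finger_gap: 0.0854
```

Emit:
drive_tool(
  plan=[
    [[-4.3, 1.9, 0], 0, 0],
    [[-4.3, 1.9, 0], 0, 0],
    [[-4.3, 1.9, 0], 0, 0],
    [[-4.3, 1.9, 0], 0, 0],
    [[-4.3, 1.9, 0], 0, 0],
  ],
)

```text
t: 1.5
tool_pos: [0.0545, -0.4652, 0.3039]
ee_rot: [2.549, -1.836, 0.0]
force: [-0.5, -1.0, 1.2]
finger_gap: 0.0855
```

```bash
cat > s.py <<'E'
from bench import arm
import numpy as np
from scipy.spatial.transform import Rotation as R
np.set_printoptions(precision=4,suppress=True)
o=arm.get_obs(); r=R.from_rotvec(o["ee_rot"]).as_matrix()
print("t",o["t"],"q",o["qpos"],"p",o["tool_pos"],"\nR\n",r, "F",o["force"],"gap",o["finger_gap"])
E
python3 s.py
```

```text
t 1.5 q [-1.5085 -0.3464  1.8651 -0.0001  1.6226 -0.2598] p [ 0.0545 -0.4652  0.3039] 
R
 [[ 0.3165 -0.9486 -0.    ]
 [-0.9486 -0.3165 -0.0004]
 [ 0.0003  0.0002 -1.    ]] F [-0.5424 -0.968   1.155 ] gap 0.0854892851519471
```

Emit:
drive_tool(
  plan=[
    [[-3.8, 0.9, 0], 0, 0],
    [[-3.8, 0.9, 0], 0, 0],
    [[-3.8, 0.9, 0], 0, 0],
    [[-3.8, 0.9, 0], 0, 0],
    [[-3.8, 0.9, 0], 0, 0],
  ],
)

```text
t: 2.12
tool_pos: [-0.0478, -0.2993, 0.304]
ee_rot: [2.549, -1.836, 0.0]
force: [-1.0, 0.4, 0.3]
finger_gap: 0.0852
```

```bash
python3 s.py
```

```text
t 2.125 q [-1.8133 -0.7741  2.1267 -0.0001  1.7883 -0.5649] p [-0.0478 -0.2993  0.304 ] 
R
 [[ 0.3168 -0.9485 -0.0002]
 [-0.9485 -0.3168 -0.0006]
 [ 0.0005  0.0004 -1.    ]] F [-1.0042  0.3623  0.3141] gap 0.08524671709419139
```

Emit:
drive_tool(
  plan=[
    [[-2.8, -0.6, 0], 0, 0],
    [[-2.8, -0.6, 0], 0, 0],
    [[-2.8, -0.6, 0], 0, 0],
  ],
)

```text
t: 2.5
tool_pos: [-0.0691, -0.2655, 0.3114]
ee_rot: [-2.521, 1.816, 0.022]
force: [1.0, 0.1, 1.2]
finger_gap: 0.0854
```

```bash
python3 s.py
```

```text
t 2.5 q [-1.9149 -0.8298  2.1411 -0.0046  1.867  -0.6675] p [-0.0691 -0.2655  0.3114] 
R
 [[ 0.3167 -0.9485  0.0083]
 [-0.948  -0.3162  0.0361]
 [-0.0316 -0.0193 -0.9993]] F [0.9775 0.1486 1.1695] gap 0.08543715708315586
```

Emit:
drive_tool(
  plan=[
    [[-2.8, -0.6, 0], 0, 0],
    [[-2.8, -0.6, 0], 0, 0],
    [[-2.8, -0.6, 0], 0, 0],
    [[3, 0, 0], 0, 0],
    [[3, 0, 0], 0, 0],
  ],
)

```text
t: 3.12
tool_pos: [-0.0812, -0.3002, 0.3207]
ee_rot: [-2.484, 1.793, 0.042]
force: [-0.7, -0.5, 0.4]
finger_gap: 0.0852
```

```bash
python3 s.py
```

```text
t 3.125 q [-1.9139 -0.6994  2.0634 -0.0047  1.8598 -0.6648] p [-0.0812 -0.3002  0.3207] 
R
 [[ 0.3158 -0.9485  0.0234]
 [-0.9464 -0.3132  0.0788]
 [-0.0674 -0.047  -0.9966]] F [-0.6671 -0.5247  0.4056] gap 0.08516802560543793
```

```bash
cat > m.py <<'E'
from bench import arm
import numpy as np, cv2
np.set_printoptions(precision=4,suppress=True)
def world(c,d):
    i=arm.camera_info(c); T=np.linalg.inv(i["world_to_cam"])
    v,u=np.mgrid[0:384,0:512]
    P=np.stack([(u-i["cx"])/i["fx"]*d,(v-i["cy"])/i["fy"]*d,d],-1)
    return P@T[:3,:3].T+T[:3,3]
E
python3 - <<'E'
from m import *
im=cv2.imread("pics/top0.png"); d=np.load("top0.npy"); W=world("top",d)
def rect(mask,box):
    m=np.zeros_like(mask); x0,x1,y0,y1=box; m[y0:y1,x0:x1]=mask[y0:y1,x0:x1]
    n,l,s,c=cv2.connectedComponentsWithStats(m.astype(np.uint8))
    k=1+np.argmax(s[1:,4]); m=l==k
    p=W[m]; r=cv2.minAreaRect(p[:,:2].astype(np.float32)*1000)
    print("n",m.sum(),"rect mm",r,"z med",np.median(p[:,2]),"mean",p.mean(0)); return p
for b in [(334,372,170,192),(344,378,198,220),(335,377,227,243)]:
    x0,x1,y0,y1=b; g=im.min(2); bg=np.median(g[y0:y1,x0:x1])
    rect(g>bg+30,b)
    zz=W[y0:y1,x0:x1,2]; print("bench z",np.median(zz), "std",zz.std(), "max",zz.max())
z=W[...,2]
rect((z>0.06)&(z<0.08),(225,315,155,235))   # tray rim
rect((z>0.035)&(z<0.08),(225,315,155,235))
rect((z>0.10)&(z<0.12),(130,230,140,230))
for zz in range(0,130,3): print(zz,int(((z[150:230,130:310]*1000>=zz)&(z[150:230,130:310]*1000<zz+3)).sum()),end="; ")
E
```

```text
n 237 rect mm ((490.2664794921875, -259.90521240234375), (55.18223190307617, 354.0688171386719), 35.035030364990234) z med 0.00794757073254393 mean [ 0.5717 -0.3756  0.0119]
bench z -0.0007073244105283427 std 0.07136607637360057 max 0.9247935655130552
n 179 rect mm ((446.5491943359375, -276.7336120605469), (31.64093780517578, 331.848388671875), 23.435335159301758) z med 0.010067922643891669 mean [ 0.4979 -0.3962  0.0196]
bench z -0.000923099588334586 std 0.08909295467313955 max 0.9247935655130552
n 152 rect mm ((428.73138427734375, -382.7724304199219), (89.19220733642578, 11.868664741516113), 83.37599182128906) z med 0.014422431729117946 mean [ 0.4286 -0.3808  0.014 ]
bench z -0.0006540177706891859 std 0.007244797260251224 max 0.018935379093687477
n 299 rect mm ((521.45947265625, -163.12948608398438), (130.7105712890625, 96.75792694091797), 83.60423278808594) z med 0.06821063179397702 mean [ 0.5207 -0.1633  0.0677]
n 2687 rect mm ((520.5488891601562, -160.7919158935547), (144.58226013183594, 120.42680358886719), 83.99752044677734) z med 0.04141107651240028 mean [ 0.5184 -0.1609  0.0449]
n 3683 rect mm ((543.0986328125, 55.15827560424805), (162.3522491455078, 126.4945297241211), 84.07450866699219) z med 0.10983192257480567 mean [0.5415 0.055  0.1098]
0 677; 3 22; 6 22; 9 42; 12 37; 15 25; 18 28; 21 59; 24 54; 27 29; 30 35; 33 178; 36 642; 39 1236; 42 500; 45 93; 48 166; 51 146; 54 84; 57 135; 60 149; 63 53; 66 172; 69 97; 72 10; 75 10; 78 9; 81 11; 84 12; 87 12; 90 5; 93 10; 96 8; 99 16; 102 6; 105 347; 108 2509; 111 803; 114 6; 117 0; 120 0; 123 0; 126 0; 129 0;
```

```bash
python3 - <<'E'
from m import *
im=cv2.imread("pics/top0.png"); i=arm.camera_info("top"); T=np.linalg.inv(i["world_to_cam"])
for b,zh in [((334,372,170,192),.01),((344,378,198,220),.012),((335,377,227,243),.012)]:
    x0,x1,y0,y1=b; g=im.min(2)[y0:y1,x0:x1]; g=cv2.resize(g,None,fx=4,fy=4,interpolation=cv2.INTER_CUBIC)
    m=(g>np.median(g)+25).astype(np.uint8)
    n,l,s,c=cv2.connectedComponentsWithStats(m); m=l==1+np.argmax(s[1:,4])
    v,u=np.nonzero(m); u=(u+.5)/4-.5+x0; v=(v+.5)/4-.5+y0
    r=np.stack([(u-i["cx"])/i["fx"],(v-i["cy"])/i["fy"],np.ones_like(u)],-1)@T[:3,:3].T
    k=(zh-T[2,3])/r[:,2]; P=T[:3,3]+r*k[:,None]
    print(cv2.minAreaRect(P[:,:2].astype(np.float32)*1000), P.mean(0))
E
```

```text
((572.8455200195312, -376.6179504394531), (24.7786865234375, 70.35980224609375), 1.351591944694519) [ 0.5726 -0.3764  0.01  ]
((499.0579833984375, -398.68829345703125), (22.842994689941406, 57.80970001220703), 10.265905380249023) [ 0.499  -0.3987  0.012 ]
((428.5763854980469, -381.282470703125), (86.06208038330078, 14.221576690673828), 84.72892761230469) [ 0.4287 -0.3812  0.012 ]
```

```bash
cat > h.py <<'E'
from bench import arm
import numpy as np, json
from scipy.spatial.transform import Rotation as R
np.set_printoptions(precision=4,suppress=True)
def plan(wps,clo,turn=0,step=4.5,st=None):
    """wps: list of world TCP targets; turn total deg spread; prints rows"""
    o=arm.get_obs(); p=np.array(o["tool_pos"]); r=R.from_rotvec(o["ee_rot"])
    if st is not None: p,r=st
    rows=[]; segs=[]
    for w in wps:
        w=np.array(w); n=max(1,int(np.ceil(np.linalg.norm(w-(segs[-1] if segs else p))*100/step))); a=segs[-1] if segs else p
        segs+= [a+(w-a)*(k+1)/n for k in range(n)]
    for w in segs:
        s=np.round(r.inv().apply(w-p)*100,1)
        t=float(np.clip(turn,-10,10)); t=round(t,1); turn-=t
        rows.append([s.tolist(),t,clo]); p=p+r.apply(s/100); r=r*R.from_euler("z",t,degrees=True)
    while abs(turn)>.3:
        t=round(float(np.clip(turn,-10,10)),1); turn-=t; rows.append([[0,0,0],t,clo]); r=r*R.from_euler("z",t,degrees=True)
    for k in range(0,len(rows),5): print(json.dumps(rows[k:k+5]))
    print("end",p,r.as_matrix()[:,0],r.as_matrix()[:,2]); return p,r
E
python3 - <<'E'
from h import *
o=arm.get_obs();x=R.from_rotvec(o["ee_rot"]).as_matrix()[:,0]
a=np.degrees(np.arctan2(x[1],x[0])); print(a)
plan([[0.15,-0.5,0.28],[0.5715,-0.382,0.15]],0,a-1.35,5.5)
E
```

```text
-71.54467056314381
[[[4.4, -2.6, 0.5], -10.0, 0], [[4.8, -1.8, 0.5], -10.0, 0], [[5.0, -0.9, 0.5], -10.0, 0], [[5.1, 0.0, 0.5], -10.0, 0], [[5.1, 0.9, 0.5], -10.0, 0]]
[[[4.8, 1.7, 0.5], -10.0, 0], [[4.3, -2.1, 1.7], -10.0, 0], [[4.6, -1.3, 1.6], -2.9, 0], [[4.7, -1.1, 1.7], 0.0, 0], [[4.7, -1.1, 1.6], 0.0, 0]]
[[[4.6, -1.1, 1.7], 0.0, 0], [[4.7, -1.1, 1.6], 0.0, 0], [[4.7, -1.1, 1.7], 0.0, 0], [[4.7, -1.0, 1.6], 0.0, 0], [[4.6, -1.1, 1.7], 0.0, 0]]
end [ 0.5713 -0.3823  0.1499] [0.9995 0.0211 0.0251] [ 0.0234  0.0788 -0.9966]
```

Emit:
drive_tool(
  plan=[
    [[4.4, -2.6, 0.5], -10.0, 0],
    [[4.8, -1.8, 0.5], -10.0, 0],
    [[5.0, -0.9, 0.5], -10.0, 0],
    [[5.1, 0.0, 0.5], -10.0, 0],
    [[5.1, 0.9, 0.5], -10.0, 0],
  ],
)

```text
t: 3.75
tool_pos: [0.1134, -0.4673, 0.2864]
ee_rot: [-3.007, 0.562, -0.014]
force: [-0.6, -1.5, 0.1]
finger_gap: 0.0855
```

Emit:
drive_tool(
  plan=[
    [[4.8, 1.7, 0.5], -10.0, 0],
    [[4.3, -2.1, 1.7], -10.0, 0],
    [[4.6, -1.3, 1.6], -2.9, 0],
    [[4.7, -1.1, 1.7], 0, 0.3],
    [[4.7, -1.1, 1.6], 0, 0.5],
  ],
)

```text
t: 4.38
tool_pos: [0.3396, -0.4461, 0.2219]
ee_rot: [-3.061, -0.036, -0.039]
force: [0.9, -0.9, 0.3]
finger_gap: 0.0514
```

Emit:
drive_tool(
  plan=[
    [[4.6, -1.1, 1.7], 0.0, 0.5],
    [[4.7, -1.1, 1.6], 0.0, 0.5],
    [[4.7, -1.1, 1.7], 0.0, 0.5],
    [[4.7, -1.0, 1.6], 0.0, 0.5],
    [[4.6, -1.1, 1.7], 0.0, 0.5],
  ],
)

```text
t: 5.0
tool_pos: [0.5734, -0.3806, 0.1496]
ee_rot: [-3.061, -0.036, -0.04]
force: [-0.8, -0.8, 0.1]
finger_gap: 0.0426
```

```bash
python3 s.py; python3 - <<'E'
from h import *
import cv2
o=arm.get_obs();i=arm.camera_info("wrist"); im,d=arm.read_camera("wrist"); cv2.imwrite("pics/w1.png",im[:,:,::-1])
c=i["world_to_cam"]@np.array([0.573,-0.3766,0.01,1]); print(i["fx"]*c[0]/c[2]+i["cx"],i["fy"]*c[1]/c[2]+i["cy"],c)
np.savez("w1.npz",d=d,T=i["world_to_cam"],K=[i["fx"],i["fy"],i["cx"],i["cy"]])
x=R.from_rotvec(o["ee_rot"]).as_matrix()[:,0]
a=np.degrees(np.arctan2(x[1],x[0])); print(a)
plan([[0.5715,-0.382,0.0755]],0.5,a-1.35,3)
E
```

```text
t 5.0 q [-0.648   0.2348  1.5628  0.0807  1.3731 -0.6887] p [ 0.5734 -0.3806  0.1496] 
R
 [[ 0.9994  0.0247  0.0251]
 [ 0.0227 -0.9965  0.0801]
 [ 0.027  -0.0795 -0.9965]] F [-0.7624 -0.7631  0.1454] gap 0.04257838148330796
250.9408444535499 212.09036912717804 [-0.0039  0.0175  0.2274  1.    ]
1.2986966697545672
[[[-0.2, 0.3, 2.4], -0.1, 0.5], [[-0.3, 0.3, 2.3], 0.0, 0.5], [[-0.2, 0.3, 2.4], 0.0, 0.5]]
end [ 0.5719 -0.3816  0.0753] [0.9993 0.026  0.0267] [ 0.0245  0.0823 -0.9963]
```

View pics/w1.png

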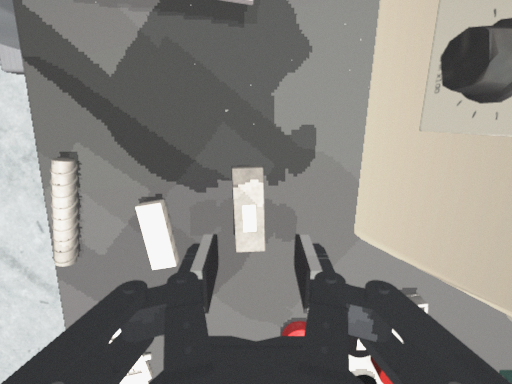

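The wrist picture shows the tagged bar centred at about (249,209), against a projection of (251,212). The measurement holds, so I'll descend.

Emit:
drive_tool(
  plan=[
    [[-0.2, 0.3, 2.4], 0, 0.5],
    [[-0.3, 0.3, 2.4], 0, 0.5],
    [[-0.2, 0.3, 2.3], 0, 0.5],
    [[0, 0, 0], 0, 0.5],
  ],
)

```text
t: 5.55
tool_pos: [0.5659, -0.3839, 0.0759]
ee_rot: [-3.059, -0.035, -0.035]
force: [0.0, 0.6, 1.2]
finger_gap: 0.0428
```

```bash
python3 s.py
```

```text
t 5.55 q [-0.6584  0.2935  1.6206  0.0828  1.2617 -0.7079] p [ 0.5659 -0.3839  0.0759] 
R
 [[ 0.9995  0.0238  0.022 ]
 [ 0.0219 -0.9963  0.0826]
 [ 0.0239 -0.0821 -0.9963]] F [0.0014 0.5806 1.1666] gap 0.04275063815857682
```

Emit:
drive_tool(
  plan=[
    [[0.5, -0.2, 0], 0, 0.5],
    [[0, 0, 0], 0, 0.7],
    [[0, 0, 0], 0, 1],
    [[0, 0, 0], 0, 1],
    [[0, 0, 0], 0, 1],
  ],
)

```text
t: 6.18
tool_pos: [0.5721, -0.382, 0.0795]
ee_rot: [-3.061, -0.036, -0.041]
force: [0.3, 1.0, 5.3]
finger_gap: 0.0214
```

Emit:
drive_tool(
  plan=[
    [[0, 0, 0], 0, 1],
    [[0, 0, -1.5], 0, 1],
    [[0, 0, -3], 0, 1],
    [[0, 0, -4], 0, 1],
    [[0, 0, 0], 0, 1],
  ],
)

```text
t: 6.8
tool_pos: [0.5704, -0.3897, 0.1677]
ee_rot: [-3.064, -0.036, -0.046]
force: [-0.3, -0.2, -0.7]
finger_gap: 0.0209
```

```bash
python3 s.py; python3 - <<'E'
from h import *
import cv2
im,d=arm.read_camera("wrist"); cv2.imwrite("pics/w2.png",im[:,:,::-1])
E
```

```text
t 6.8 q [-0.661   0.2249  1.5436  0.08    1.3981 -0.6991] p [ 0.5704 -0.3897  0.1677] 
R
 [[ 0.9993  0.0244  0.0291]
 [ 0.0221 -0.9968  0.0771]
 [ 0.0309 -0.0764 -0.9966]] F [-0.3417 -0.244  -0.6762] gap 0.020883686955844208
```

View pics/w2.png

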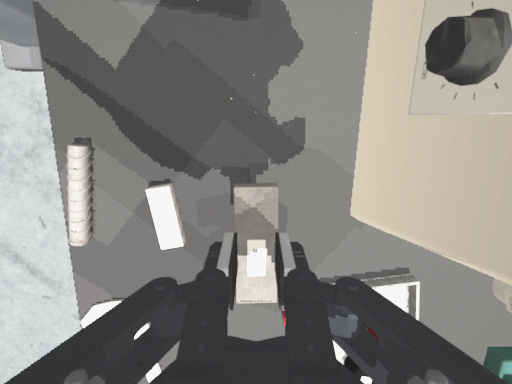

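```bash
python3 - <<'E'
from h import *
plan([[0.519,-0.1685,0.172]],1,7.3,4)
E
```

```text
[[[-0.8, -3.7, 0.2], 7.3, 1], [[-1.2, -3.6, 0.1], 0.0, 1], [[-1.2, -3.5, 0.2], 0.0, 1], [[-1.2, -3.6, 0.1], 0.0, 1], [[-1.3, -3.6, 0.2], 0.0, 1]]
[[[-1.2, -3.5, 0.1], 0.0, 1]]
end [ 0.5189 -0.1689  0.1722] [ 0.9943 -0.1047  0.0184] [ 0.0268  0.0788 -0.9965]
```

Emit:
drive_tool(
  plan=[
    [[-0.8, -3.7, 0.2], 7.3, 1],
    [[-1.2, -3.6, 0.1], 0, 1],
    [[-1.2, -3.5, 0.2], 0, 1],
    [[-1.2, -3.6, 0.1], 0, 1],
    [[-1.3, -3.6, 0.2], 0, 1],
  ],
)

```text
t: 7.48
tool_pos: [0.5261, -0.2032, 0.1678]
ee_rot: [-3.055, 0.159, -0.029]
force: [-0.4, -0.3, -0.4]
finger_gap: 0.0207
```

Emit:
drive_tool(
  plan=[
    [[-1.2, -3.5, 0.1], 0, 1],
    [[0, 0, 0], 0, 1],
    [[0, 0, 0], 0, 1],
  ],
)

```text
t: 7.85
tool_pos: [0.5184, -0.1686, 0.17]
ee_rot: [-3.055, 0.159, -0.03]
force: [0.1, -0.5, -1.4]
finger_gap: 0.0205
```

```bash
python3 s.py; python3 - <<'E'
from h import *
import cv2
i=arm.camera_info("wrist");im,d=arm.read_camera("wrist"); cv2.imwrite("pics/w3.png",im[:,:,::-1])
d_=np.array([.1045,.9945]); n=np.array([-.9945,.1045]); c=np.array([.521,-.163])
for a,b in [(65,48),(65,-48),(-65,48),(-65,-48),(0,0)]:
    q=c+d_*a/1000+n*b/1000; v=i["world_to_cam"]@np.array([*q,0.07 if a else .043,1]); print(a,b,i["fx"]*v[0]/v[2]+i["cx"],i["fy"]*v[1]/v[2]+i["cy"])
im,d=arm.read_camera("top"); cv2.imwrite("pics/t3.png",cv2.resize(im[130:250,130:390,::-1],None,fx=3,fy=3,interpolation=cv2.INTER_CUBIC))
E
```

```text
t 7.85 q [-0.3947 -0.0965  1.8772  0.0857  1.3709 -0.3083] p [ 0.5184 -0.1686  0.17  ] 
R
 [[ 0.9944 -0.1027  0.0237]
 [-0.1043 -0.9912  0.081 ]
 [ 0.0151 -0.083  -0.9964]] F [ 0.1331 -0.5125 -1.4264] gap 0.020456163595760305
65 48 177.9002644950786 128.05740709720155
65 -48 335.5067992591177 128.24969556652792
-65 48 189.31788790010586 314.48302798017875
-65 -48 323.35648240367544 313.31835859894807
0 0 256.125130408025 215.45349379202028
```

View pics/w3.png

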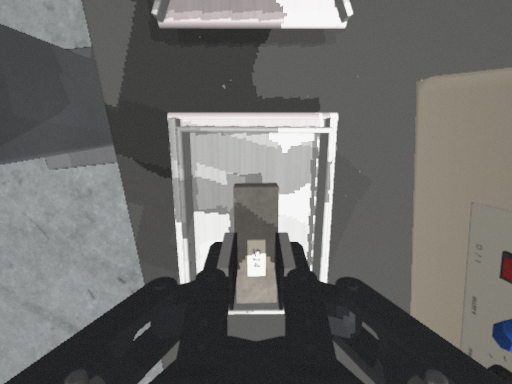

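View pics/t3.png

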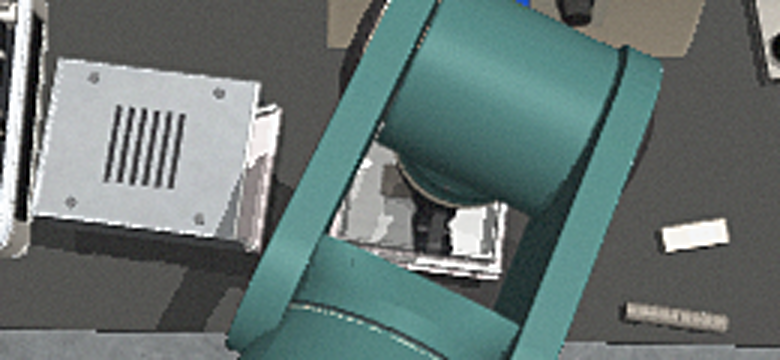

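The wrist picture shows the tray's outer walls at columns 177 and 334 in row 128, as projected, with the bar along the tray's axis. I'll lower it now.

Emit:
drive_tool(
  plan=[
    [[0, 0.2, 2.3], 0, 1],
    [[0, 0.1, 1.5], 0, 1],
    [[0, 0.1, 0.8], 0, 1],
    [[0, 0, 0], 0, 1],
  ],
)

```text
t: 8.45
tool_pos: [0.5192, -0.1689, 0.1238]
ee_rot: [-3.055, 0.16, -0.03]
force: [0.9, 0.1, -1.3]
finger_gap: 0.0209
```

```bash
python3 s.py
```

```text
t 8.45 q [-0.3947 -0.0529  1.9157  0.0876  1.2893 -0.3151] p [ 0.5192 -0.1689  0.1238] 
R
 [[ 0.9944 -0.1033  0.0236]
 [-0.1049 -0.9912  0.0813]
 [ 0.0149 -0.0833 -0.9964]] F [ 0.9308  0.079  -1.2811] gap 0.020905465110938045
```

Emit:
drive_tool(
  plan=[
    [[0, 0, 0.1], 0, 1],
    [[0, 0, 0], 0, 1],
  ],
)

```text
t: 8.7
tool_pos: [0.5193, -0.1687, 0.1234]
ee_rot: [-3.055, 0.159, -0.031]
force: [0.9, -0.1, -1.8]
finger_gap: 0.0207
```

Emit:
drive_tool(
  plan=[
    [[0, 0, 0.1], 0, 1],
    [[0, 0, 0], 0, 1],
  ],
)

```text
t: 8.95
tool_pos: [0.5194, -0.1686, 0.1226]
ee_rot: [-3.055, 0.159, -0.031]
force: [-1.7, 0.7, 4.3]
finger_gap: 0.021
```

Contact. I'll release part-open, since the tray's inner width is 91 mm, then rise.

Emit:
drive_tool(
  plan=[
    [[0, 0, 0], 0, 0.7],
    [[0, 0, 0], 0, 0.6],
    [[0, 0, 0], 0, 0.5],
    [[0, 0, 0], 0, 0.5],
  ],
)

```text
t: 9.45
tool_pos: [0.5192, -0.1685, 0.1221]
ee_rot: [-3.055, 0.159, -0.03]
force: [0.0, -0.7, 0.5]
finger_gap: 0.0427
```

Emit:
drive_tool(
  plan=[
    [[0, 0, -1.5], 0, 0.5],
    [[0, 0, -4], 0, 0.5],
    [[0, 0, -5], 0, 0.5],
    [[0, 0, 0], 0, 0.5],
  ],
)

```text
t: 9.95
tool_pos: [0.5177, -0.1778, 0.2321]
ee_rot: [-3.057, 0.159, -0.041]
force: [-0.2, -0.3, -0.5]
finger_gap: 0.0426
```

```bash
python3 s.py; python3 - <<'E'
from h import *
import cv2
im,d=arm.read_camera("wrist"); cv2.imwrite("pics/w4.png",im[:,:,::-1])
E
```

```text
t 9.95 q [-0.4107 -0.1361  1.8097  0.0844  1.4715 -0.3151] p [ 0.5177 -0.1778  0.2321] 
R
 [[ 0.9942 -0.1027  0.0306]
 [-0.1048 -0.9914  0.0782]
 [ 0.0224 -0.0809 -0.9965]] F [-0.1927 -0.3182 -0.5387] gap 0.0426154536965306
```

View pics/w4.png

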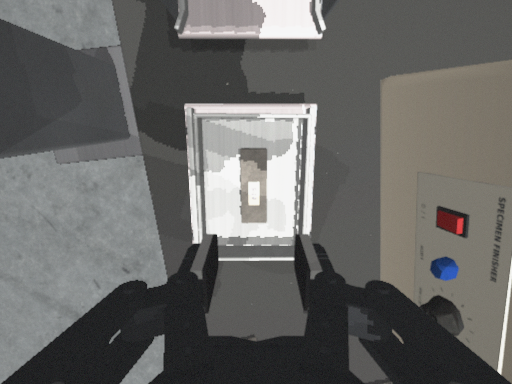

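The wrist picture shows the bar flat in the tray, centred at (253,186) with the tray floor spanning about columns 203–298. Next I'll lean the tool at the inner reach limit, where it gained and kept lean before, and check the bar from the top camera on the way.

```bash
python3 - <<'E'
from h import *
plan([[0.3,-0.42,0.30],[-0.03,-0.31,0.30]],1,0,5.5)
E
```

```text
[[[-2.7, 3.7, -1.4], 0.0, 1], [[-2.7, 3.6, -1.3], 0.0, 1], [[-2.7, 3.7, -1.4], 0.0, 1], [[-2.7, 3.7, -1.4], 0.0, 1], [[-2.7, 3.7, -1.3], 0.0, 1]]
[[[-2.7, 3.6, -1.4], 0.0, 1], [[-2.7, 3.7, -1.4], 0.0, 1], [[-4.9, -1.1, 0.0], 0.0, 1], [[-4.8, -1.0, 0.0], 0.0, 1], [[-4.9, -1.1, 0.0], 0.0, 1]]
[[[-4.8, -1.1, 0.0], 0.0, 1], [[-4.9, -1.1, 0.0], 0.0, 1], [[-4.8, -1.0, 0.0], 0.0, 1], [[-4.9, -1.1, 0.0], 0.0, 1]]
end [-0.0302 -0.31    0.3   ] [ 0.9943 -0.1048  0.0194] [ 0.0278  0.0794 -0.9965]
```

Emit:
drive_tool(
  plan=[
    [[-2.7, 3.7, -1.4], 0, 1],
    [[-2.7, 3.6, -1.3], 0, 1],
    [[-2.7, 3.7, -1.4], 0, 1],
    [[-2.7, 3.7, -1.4], 0, 1],
    [[-2.7, 3.7, -1.3], 0, 1],
  ],
)

```text
t: 10.62
tool_pos: [0.3606, -0.3516, 0.2769]
ee_rot: [-3.054, 0.159, -0.03]
force: [0.9, -1.1, -0.0]
finger_gap: 0.0002
```

Emit:
drive_tool(
  plan=[
    [[-2.7, 3.6, -1.4], 0, 1],
    [[-2.7, 3.7, -1.4], 0, 1],
    [[-4.9, -1.1, 0], 0, 1],
    [[-4.8, -1.0, 0], 0, 1],
    [[-4.9, -1.1, 0], 0, 1],
  ],
)

```text
t: 11.25
tool_pos: [0.1568, -0.372, 0.2977]
ee_rot: [-3.054, 0.159, -0.03]
force: [-0.9, 0.1, 1.1]
finger_gap: 0.0
```

Emit:
drive_tool(
  plan=[
    [[-4.8, -1.1, 0], 0, 1],
    [[-4.9, -1.1, 0], 0, 1],
    [[-4.8, -1.0, 0], 0, 1],
    [[-4.9, -1.1, 0], 0, 1],
    [[0, -3, 0], 0, 1],
  ],
)

```text
t: 11.88
tool_pos: [-0.0295, -0.2793, 0.3007]
ee_rot: [-3.053, 0.167, -0.031]
force: [0.6, 0.8, -0.2]
finger_gap: 0.0002
```

```bash
python3 s.py; python3 - <<'E'
from m import *
im,d=arm.read_camera("top"); cv2.imwrite("pics/t4.png",cv2.resize(im[130:250,130:390,::-1],None,fx=3,fy=3,interpolation=cv2.INTER_CUBIC))
im=im[:,:,::-1]
i=arm.camera_info("top"); T=np.linalg.inv(i["world_to_cam"])
W=world("top",d); z=W[...,2]
m=np.zeros(z.shape,bool); m[155:235,225:315]=((z>.06)&(z<.08))[155:235,225:315]
print(cv2.minAreaRect(W[m][:,:2].astype(np.float32)*1000))
x0,x1,y0,y1=250,290,178,212
g=cv2.resize(im.min(2)[y0:y1,x0:x1],None,fx=4,fy=4,interpolation=cv2.INTER_CUBIC)
mm=cv2.morphologyEx((g<170).astype(np.uint8),cv2.MORPH_CLOSE,np.ones((15,15)))
n,l,s,c=cv2.connectedComponentsWithStats(mm); print(s)
k=1+np.argmin([np.hypot(*(cc-np.array([80,68]))) for cc in c[1:]]); v,u=np.nonzero(l==k); u=(u+.5)/4-.5+x0; v=(v+.5)/4-.5+y0
r=np.stack([(u-i["cx"])/i["fx"],(v-i["cy"])/i["fy"],np.ones_like(u)],-1)@T[:3,:3].T
P=T[:3,3]+r*((.053-T[2,3])/r[:,2])[:,None]
print(cv2.minAreaRect(P[:,:2].astype(np.float32)*1000))
E
```

```text
t 11.875 q [-1.7725 -0.7851  2.1386  0.0078  1.8744 -1.6609] p [-0.0295 -0.2793  0.3007] 
R
 [[ 0.9938 -0.1083  0.0246]
 [-0.11   -0.9905  0.083 ]
 [ 0.0153 -0.0852 -0.9962]] F [ 0.6463  0.7738 -0.2323] gap 0.00020512915261491083
((521.4556274414062, -163.14907836914062), (130.73898315429688, 97.05009460449219), 83.60088348388672)
[[    0     0   160   136 17070]
 [   56     0   104    15   785]
 [   25    42   118    53  3796]
 [    0   132    28     4   109]]
((521.0205078125, -162.47796630859375), (70.95674896240234, 26.37660026550293), 84.24069213867188)
```

View pics/t4.png

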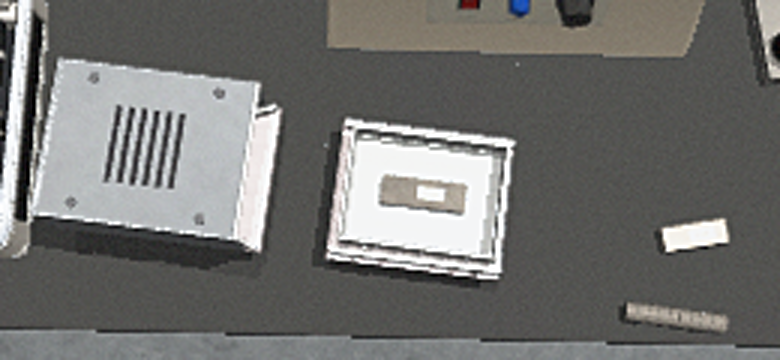

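The top view puts the bar within 1 mm of the tray's centre and aligned with it. Now for the lean.

Emit:
drive_tool(
  plan=[
    [[0, -6, 0], 0, 1],
    [[0, -6, 0], 0, 1],
    [[0, -6, 0], 0, 1],
    [[0, -6, 0], 0, 1],
    [[0, -6, 0], 0, 1],
  ],
)

```text
t: 12.55
tool_pos: [-0.0235, -0.2163, 0.384]
ee_rot: [-2.893, 0.149, -0.043]
force: [0.2, -0.5, -0.0]
finger_gap: 0.0001
```

```bash
python3 s.py
```

```text
t 12.55 q [-1.7857 -0.8293  2.0333 -0.0128  2.1837 -1.6891] p [-0.0235 -0.2163  0.384 ] 
R
 [[ 0.9944 -0.0974  0.0417]
 [-0.1046 -0.965   0.2403]
 [ 0.0169 -0.2433 -0.9698]] F [ 0.1585 -0.5133 -0.0225] gap 0.0001409293172002025
```

Emit:
drive_tool(
  plan=[
    [[0, -6, 2], 0, 1],
    [[0, -6, 2], 0, 1],
    [[0, -6, 2], 0, 1],
    [[0, -6, 2], 0, 1],
  ],
)

```text
t: 13.05
tool_pos: [-0.0255, -0.1778, 0.4316]
ee_rot: [-2.761, 0.141, -0.056]
force: [-0.6, 1.0, 0.4]
finger_gap: 0.0004
```

```bash
python3 s.py
```

```text
t 13.05 q [-1.8162 -0.8293  1.969  -0.047   2.3783 -1.742 ] p [-0.0255 -0.1778  0.4316] 
R
 [[ 0.9942 -0.0908  0.0579]
 [-0.1057 -0.9251  0.3648]
 [ 0.0204 -0.3688 -0.9293]] F [-0.5728  0.9715  0.4364] gap 0.00036857317216684314
```

```bash
python3 - <<'E'
from h import *
plan([[-0.03,-0.26,0.27]],1,0,5.5)
r=R.from_rotvec(arm.get_obs()["ee_rot"])
print(r.inv().apply([0.1045,0.9945,0])*6, r.inv().apply([0,0,-1])*6)
E
```

```text
[[[0.0, 3.4, 3.0], 0.0, 1], [[0.0, 3.4, 3.0], 0.0, 1], [[0.1, 3.4, 3.0], 0.0, 1], [[-0.0, 3.4, 3.0], 0.0, 1]]
end [-0.0299 -0.2599  0.2699] [ 0.9942 -0.1057  0.0204] [ 0.0579  0.3648 -0.9293]
[-0.0074 -5.5768  2.2131] [-0.1226  2.2129  5.5757]
```

Emit:
drive_tool(
  plan=[
    [[0, 3.4, 3], 0, 1],
    [[0, 3.4, 3], 0, 1],
    [[0, 3.4, 3], 0, 1],
    [[0, 3.4, 3], 0, 1],
    [[0, -5, 3.5], 0, 1],
  ],
)

```text
t: 13.68
tool_pos: [-0.0252, -0.2073, 0.2508]
ee_rot: [-2.743, 0.139, -0.06]
force: [0.6, 2.1, 3.1]
finger_gap: -0.0
```

```bash
python3 s.py
```

```text
t 13.675 q [-1.79   -0.8135  2.2575 -0.0268  2.0934 -1.6975] p [-0.0252 -0.2073  0.2508] 
R
 [[ 0.9942 -0.0888  0.0611]
 [-0.1055 -0.9184  0.3814]
 [ 0.0223 -0.3856 -0.9224]] F [0.5574 2.088  3.1106] gap -4.888083120344372e-06
```

Emit:
drive_tool(
  plan=[
    [[0, -5, 3.5], 0, 1],
    [[0, -5, 3.5], 0, 1],
    [[0, -5, 3.5], 0, 1],
  ],
)

```text
t: 14.05
tool_pos: [-0.0277, -0.1827, 0.2109]
ee_rot: [-2.655, 0.135, -0.067]
force: [-0.1, -0.1, 0.3]
finger_gap: 0.0003
```

```bash
python3 s.py
```

```text
t 14.05 q [-1.8117 -0.8298  2.342  -0.0475  2.1119 -1.7243] p [-0.0277 -0.1827  0.2109] 
R
 [[ 0.9939 -0.0842  0.0712]
 [-0.1076 -0.8812  0.4604]
 [ 0.024  -0.4652 -0.8849]] F [-0.0704 -0.0823  0.3263] gap 0.0002820515119576803
```

Emit:
drive_tool(
  plan=[
    [[0, -6, 1], 0, 1],
    [[0, -6, 1], 0, 1],
    [[0, -6, 1], 0, 1],
  ],
)

```text
t: 14.42
tool_pos: [-0.0387, -0.1638, 0.2679]
ee_rot: [-2.558, 0.132, -0.083]
force: [-0.2, -0.5, 0.7]
finger_gap: 0.0001
```

```bash
python3 s.py
```

```text
t 14.425 q [-1.8616 -0.8297  2.268  -0.0951  2.2798 -1.7993] p [-0.0387 -0.1638  0.2679] 
R
 [[ 0.9932 -0.0765  0.0874]
 [-0.1119 -0.832   0.5433]
 [ 0.0312 -0.5495 -0.8349]] F [-0.1941 -0.4924  0.7261] gap 0.00011474355448249269
```

Emit:
drive_tool(
  plan=[
    [[0, -6, 1], 0, 1],
    [[0, 3, 3], 0, 1],
  ],
)

```text
t: 14.68
tool_pos: [-0.0443, -0.1652, 0.2536]
ee_rot: [-2.535, 0.133, -0.088]
force: [0.6, -0.9, -2.1]
finger_gap: 0.0002
```

```bash
python3 s.py
```

```text
t 14.675 q [-1.8782 -0.8074  2.2848 -0.1062  2.2615 -1.8156] p [-0.0443 -0.1652  0.2536] 
R
 [[ 0.9928 -0.0761  0.0925]
 [-0.1151 -0.8197  0.5611]
 [ 0.0331 -0.5677 -0.8225]] F [ 0.5617 -0.8697 -2.1045] gap 0.0001792375179350748
```

```bash
python3 - <<'E'
from h import *
plan([[0.02,-0.33,0.30],[0.25,-0.42,0.30],[0.503,-0.30,0.23]],1,0,5.5)
E
```

```text
[[[2.1, 2.6, -3.1], 0.0, 1], [[2.1, 2.6, -3.1], 0.0, 1], [[2.1, 2.6, -3.1], 0.0, 1], [[2.1, 2.6, -3.2], 0.0, 1], [[4.8, 1.1, -0.6], 0.0, 1]]
[[[4.8, 1.1, -0.5], 0.0, 1], [[4.8, 1.2, -0.6], 0.0, 1], [[4.7, 1.1, -0.6], 0.0, 1], [[4.8, 1.1, -0.6], 0.0, 1], [[3.9, -1.3, 2.5], 0.0, 1]]
[[[3.9, -1.3, 2.5], 0.0, 1], [[4.0, -1.3, 2.4], 0.0, 1], [[3.9, -1.3, 2.5], 0.0, 1], [[3.9, -1.3, 2.5], 0.0, 1], [[3.9, -1.3, 2.4], 0.0, 1]]
end [ 0.5029 -0.3     0.2305] [ 0.9928 -0.1151  0.0331] [ 0.0925  0.5611 -0.8225]
```

Emit:
drive_tool(
  plan=[
    [[2.1, 2.6, -3.1], 0, 1],
    [[2.1, 2.6, -3.1], 0, 1],
    [[2.1, 2.6, -3.1], 0, 1],
    [[2.1, 2.6, -3.2], 0, 1],
    [[4.8, 1.1, -0.6], 0, 1],
  ],
)

```text
t: 15.3
tool_pos: [0.0669, -0.3496, 0.2975]
ee_rot: [-2.53, 0.134, -0.089]
force: [1.1, -0.3, 0.0]
finger_gap: 0.0001
```

```bash
python3 s.py
```

```text
t 15.3 q [-1.5265 -0.3182  1.9172  0.1418  2.1381 -1.3812] p [ 0.0669 -0.3496  0.2975] 
R
 [[ 0.9926 -0.0759  0.0943]
 [-0.1161 -0.8166  0.5654]
 [ 0.0341 -0.5722 -0.8194]] F [ 1.0778 -0.3051  0.0388] gap 7.658746651883039e-05
```

The lean has held at 35°. I'll carry on to above the push start.

Emit:
drive_tool(
  plan=[
    [[4.8, 1.1, -0.5], 0, 1],
    [[4.8, 1.2, -0.6], 0, 1],
    [[4.7, 1.1, -0.6], 0, 1],
    [[4.8, 1.1, -0.6], 0, 1],
    [[3.9, -1.3, 2.5], 0, 1],
  ],
)

```text
t: 15.92
tool_pos: [0.2943, -0.4001, 0.2849]
ee_rot: [-2.53, 0.132, -0.09]
force: [0.3, -0.3, -0.4]
finger_gap: -0.0003
```

Emit:
drive_tool(
  plan=[
    [[3.9, -1.3, 2.5], 0, 1],
    [[4.0, -1.3, 2.4], 0, 1],
    [[3.9, -1.3, 2.5], 0, 1],
    [[3.9, -1.3, 2.5], 0, 1],
    [[3.9, -1.3, 2.4], 0, 1],
  ],
)

```text
t: 16.55
tool_pos: [0.5048, -0.298, 0.2279]
ee_rot: [-2.53, 0.131, -0.089]
force: [0.1, -0.6, 0.3]
finger_gap: -0.0004
```

Emit:
drive_tool(
  plan=[
    [[0, 0, 0], 0, 1],
    [[0, 0, 0], 0, 1],
  ],
)

```text
t: 16.8
tool_pos: [0.5034, -0.2989, 0.2283]
ee_rot: [-2.53, 0.131, -0.089]
force: [-0.1, -0.1, -0.1]
finger_gap: -0.0003
```

```bash
python3 s.py; python3 - <<'E'
from h import *
plan([[0.505,-0.2977,0.119]],1,0,4)
E
```

```text
t 16.8 q [-0.7573  0.0968  1.6504  0.5032  1.744  -0.6548] p [ 0.5034 -0.2989  0.2283] 
R
 [[ 0.9929 -0.0739  0.093 ]
 [-0.1138 -0.8167  0.5657]
 [ 0.0341 -0.5723 -0.8193]] F [-0.1268 -0.0793 -0.1101] gap -0.00027167860642578277
[[[-0.1, 2.0, 3.0], 0.0, 1], [[-0.0, 2.1, 3.0], 0.0, 1], [[-0.1, 2.0, 3.0], 0.0, 1]]
end [ 0.5052 -0.2975  0.1196] [ 0.9929 -0.1138  0.0341] [ 0.093   0.5657 -0.8193]
```

Emit:
drive_tool(
  plan=[
    [[0, 2, 3], 0, 1],
    [[0, 2.1, 3], 0, 1],
    [[0, 2, 3], 0, 1],
    [[0, 0, 0], 0, 1],
    [[0, 0, 0], 0, 1],
  ],
)

```text
t: 17.42
tool_pos: [0.5075, -0.2984, 0.1215]
ee_rot: [-2.531, 0.132, -0.091]
force: [-0.2, -0.3, 0.7]
finger_gap: -0.0002
```

```bash
python3 s.py; python3 - <<'E'
from m import *
from scipy.spatial.transform import Rotation as R
o=arm.get_obs(); r=R.from_rotvec(o["ee_rot"]).as_matrix(); p=np.array(o["tool_pos"])
for c in ["side","wrist"]:
    i=arm.camera_info(c); im,d=arm.read_camera(c); im=np.ascontiguousarray(im[:,:,::-1])
    W=world(c,d); np.save(f"{c}5.npy",W)
    cv2.imwrite(f"pics/{c}5.png",im if c=="wrist" else cv2.resize(im[150:280,180:340],None,fx=4.5,fy=4.5,interpolation=cv2.INTER_CUBIC))
    for nm,L,y in [("front73",.073,-.011),("low73",.073,.011),("front80",.08,-.011),("low80",.08,.011)]:
        q=p+r[:,2]*L+r[:,1]*y; v=i["world_to_cam"]@np.array([*q,1]); u=[i["fx"]*v[0]/v[2]+i["cx"],i["fy"]*v[1]/v[2]+i["cy"]]
        print(c,nm,q,u, [(u[0]-180)*4.5,(u[1]-150)*4.5])
E
```

```text
t 17.425 q [-0.7526  0.1936  1.7273  0.4976  1.5872 -0.7344] p [ 0.5075 -0.2984  0.1215] 
R
 [[ 0.9927 -0.0739  0.0949]
 [-0.1149 -0.8171  0.5649]
 [ 0.0358 -0.5717 -0.8197]] F [-0.2161 -0.2699  0.685 ] gap -0.00022135003436483564
side front73 [ 0.5153 -0.2482  0.068 ] [np.float64(280.0035604164322), np.float64(218.79411102884706)] [np.float64(450.01602187394496), np.float64(309.57349962981175)]
side low73 [ 0.5136 -0.2661  0.0554] [np.float64(282.5801963809583), np.float64(226.88102728152532)] [np.float64(461.6108837143123), np.float64(345.96462276686395)]
side front80 [ 0.5159 -0.2442  0.0622] [np.float64(279.48981298358257), np.float64(220.21674306991042)] [np.float64(447.7041584261216), np.float64(315.9753438145969)]
side low80 [ 0.5143 -0.2622  0.0496] [np.float64(282.0438756312229), np.float64(228.26916139047592)] [np.float64(459.1974403405029), np.float64(352.2112262571416)]
wrist front73 [ 0.5153 -0.2482  0.068 ] [np.float64(255.95617456527344), np.float64(229.04920597689298)] [np.float64(341.80278554373047), np.float64(355.7214268960184)]
wrist low73 [ 0.5136 -0.2661  0.0554] [np.float64(255.88844335229211), np.float64(263.270196927089)] [np.float64(341.4979950853145), np.float64(509.7158861719005)]
wrist front80 [ 0.5159 -0.2442  0.0622] [np.float64(255.95414630376254), np.float64(223.6979060405148)] [np.float64(341.7936583669314), np.float64(331.6405771823166)]
wrist low80 [ 0.5143 -0.2622  0.0496] [np.float64(255.8891058038253), np.float64(256.81548947424676)] [np.float64(341.5009761172138), np.float64(480.6697026341104)]
```

View pics/side5.png

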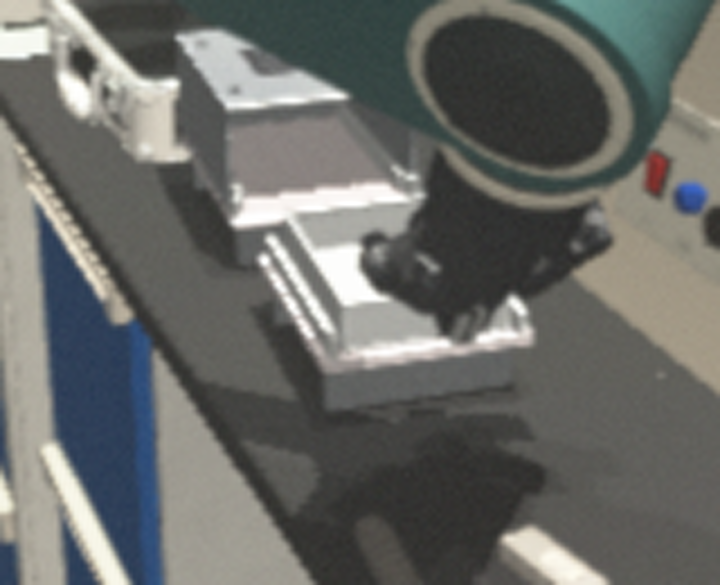

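View pics/wrist5.png

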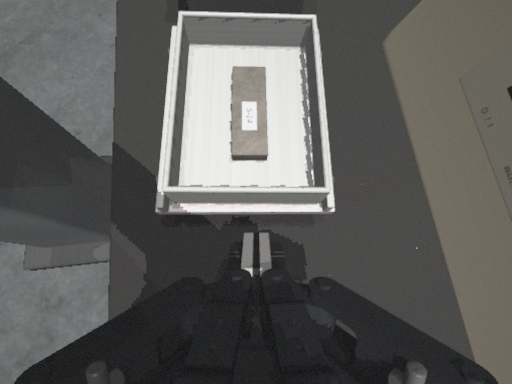

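The wrist picture shows the finger tip at (256,232), matching the 73 mm model at row 229. The tray's end wall is ahead, its rim spanning columns 163–328, and the sample sits in the middle. I'll lower a little, shift 3 mm left and close in.

Emit:
drive_tool(
  plan=[
    [[-0.3, 0.7, 1.0], 0, 1],
    [[0, -1, 0.7], 0, 1],
    [[0, 0, 0], 0, 1],
  ],
)

```text
t: 17.9
tool_pos: [0.5064, -0.2842, 0.1074]
ee_rot: [-2.53, 0.13, -0.089]
force: [-0.5, -0.9, 0.7]
finger_gap: 0.0001
```

```bash
cat > tip.py <<'E'
from m import *
from scipy.spatial.transform import Rotation as R
import sys
o=arm.get_obs(); r=R.from_rotvec(o["ee_rot"]).as_matrix(); p=np.array(o["tool_pos"])
d=np.array([.1045,.9945,0]);n=np.array([-.9945,.1045,0]);h0=np.array([.5336,-.0353,0])
for nm,y in [("front",-.011),("low",.011)]:
    q=p+r[:,2]*.073+r[:,1]*y-h0; print(nm,"hood x %.1f y %.1f z %.1f mm"%(q@d*1000,q@n*1000,q[2]*1000))
print("t",o["t"],"F",o["force"],"lean",np.degrees(np.arccos(-r[2,2])), "d in tool",r.T@d)
if len(sys.argv)>1:
    for c in sys.argv[2:]:
        im,dd=arm.read_camera(c); cv2.imwrite(f"pics/{c}{sys.argv[1]}.png",im[:,:,::-1] if c=="wrist" else cv2.resize(im[130:260,130:340,::-1],None,fx=3.5,fy=3.5,interpolation=cv2.INTER_CUBIC))
E
python3 tip.py
```

```text
front hood x -199.6 y -1.2 z 53.9 mm
low hood x -217.6 y -1.5 z 41.3 mm
t 17.9 F [-0.5272 -0.8527  0.666 ] lean 35.00836591515598 d in tool [-0.0091 -0.8197  0.5727]
```

Emit:
drive_tool(
  plan=[
    [[0, -0.1, -0.2], 0, 1],
    [[0, -0.25, 0.17], 0, 1],
    [[0, -0.25, 0.17], 0, 1],
    [[0, -0.25, 0.17], 0, 1],
    [[0, 0, 0], 0, 1],
  ],
)

```text
t: 18.52
tool_pos: [0.5073, -0.2763, 0.1097]
ee_rot: [-2.53, 0.131, -0.089]
force: [0.0, 0.0, -0.3]
finger_gap: -0.0
```

```bash
python3 tip.py 6 wrist
```

```text
front hood x -191.6 y -1.3 z 56.2 mm
low hood x -209.6 y -1.6 z 43.6 mm
t 18.525 F [ 0.0272  0.0356 -0.3298] lean 34.9915549622058 d in tool [-0.0096 -0.8199  0.5725]
```

View pics/wrist6.png

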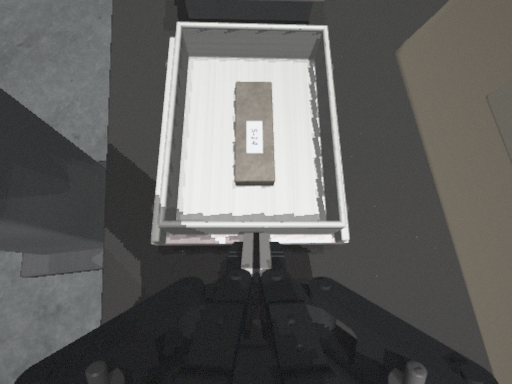

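The wrist picture shows the tip at (257,235), right behind the end wall with its rim at row 225. I'll push slowly.

Emit:
drive_tool(
  plan=[
    [[0, -0.25, 0.17], 0, 1],
    [[0, -0.25, 0.17], 0, 1],
    [[0, -0.35, 0.25], 0, 1],
    [[0, -0.5, 0.35], 0, 1],
    [[0, -0.5, 0.35], 0, 1],
  ],
)

```text
t: 19.2
tool_pos: [0.5099, -0.2536, 0.1098]
ee_rot: [-2.53, 0.131, -0.089]
force: [0.3, -1.5, -0.0]
finger_gap: 0.0003
```

Emit:
drive_tool(
  plan=[
    [[0, -0.5, 0.35], 0, 1],
    [[0, -0.5, 0.35], 0, 1],
    [[0, -0.5, 0.35], 0, 1],
    [[0, -0.5, 0.35], 0, 1],
    [[0, -0.25, 0.17], 0, 1],
  ],
)

```text
t: 19.82
tool_pos: [0.513, -0.2264, 0.1098]
ee_rot: [-2.53, 0.131, -0.089]
force: [1.1, -1.6, -0.7]
finger_gap: 0.0002
```

```bash
python3 tip.py 7 wrist
```

```text
front hood x -141.4 y -1.8 z 56.3 mm
low hood x -159.5 y -2.1 z 43.7 mm
t 19.825 F [ 1.0646 -1.5971 -0.6971] lean 34.98956525659295 d in tool [-0.0096 -0.8199  0.5724]
```

View pics/wrist7.png

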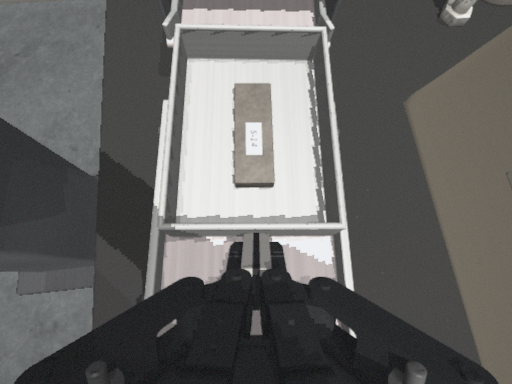

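The tray is sliding with the tip and the sample hasn't moved within it (rows 83–186). I'll go slower over the gap entry.

Emit:
drive_tool(
  plan=[
    [[-0.1, -0.25, 0.17], 0, 1],
    [[0, -0.4, 0.28], 0, 1],
    [[0, -0.4, 0.28], 0, 1],
    [[0, -0.4, 0.28], 0, 1],
    [[0, -0.4, 0.28], 0, 1],
  ],
)

```text
t: 20.5
tool_pos: [0.5146, -0.204, 0.1098]
ee_rot: [-2.53, 0.131, -0.089]
force: [0.2, -1.2, 0.2]
finger_gap: 0.0001
```

```bash
python3 tip.py 8 wrist side
```

```text
front hood x -118.9 y -1.1 z 56.3 mm
low hood x -136.9 y -1.4 z 43.7 mm
t 20.5 F [ 0.192  -1.1654  0.2421] lean 34.987188185102106 d in tool [-0.0097 -0.8199  0.5724]
```

View pics/wrist8.png

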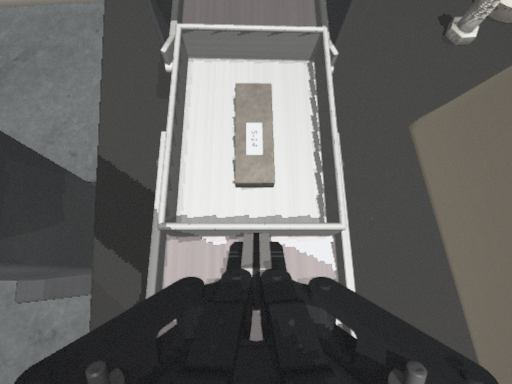

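View pics/side8.png

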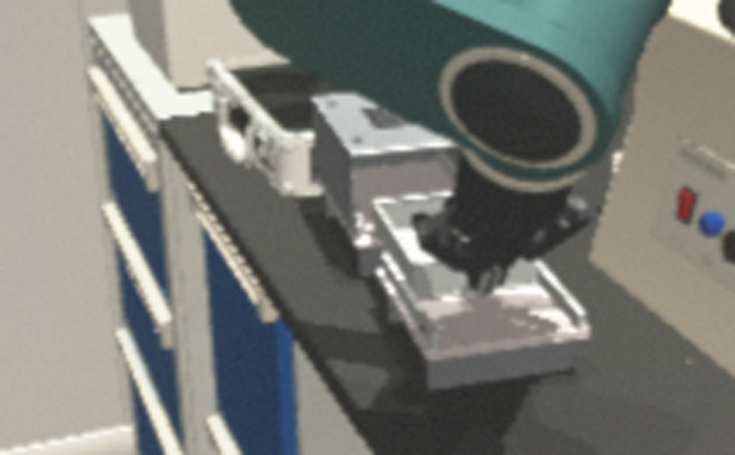

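The pictures show the tray level, with its front end already inside the hood's flared rails at row 30. The sample hasn't moved.

Emit:
drive_tool(
  plan=[
    [[0, -0.5, 0.35], 0, 1],
    [[0, -0.5, 0.35], 0, 1],
    [[0, -0.5, 0.35], 0, 1],
    [[0, -0.5, 0.35], 0, 1],
    [[0, -0.5, 0.35], 0, 1],
  ],
)

```text
t: 21.22
tool_pos: [0.5181, -0.1735, 0.1097]
ee_rot: [-2.53, 0.131, -0.089]
force: [0.5, -1.3, -1.5]
finger_gap: 0.0001
```

Emit:
drive_tool(
  plan=[
    [[0, -0.5, 0.35], 0, 1],
    [[0, -0.5, 0.35], 0, 1],
    [[-0.1, -0.5, 0.35], 0, 1],
    [[0, -0.5, 0.35], 0, 1],
    [[0, -0.4, 0.28], 0, 1],
  ],
)

```text
t: 21.85
tool_pos: [0.5204, -0.1444, 0.1097]
ee_rot: [-2.53, 0.131, -0.089]
force: [0.1, -1.1, -0.5]
finger_gap: 0.0001
```

```bash
python3 tip.py 9 wrist
```

```text
front hood x -59.1 y -0.7 z 56.2 mm
low hood x -77.1 y -0.9 z 43.6 mm
t 21.85 F [ 0.0776 -1.0957 -0.5286] lean 34.98843200838114 d in tool [-0.0097 -0.8199  0.5724]
```

View pics/wrist9.png

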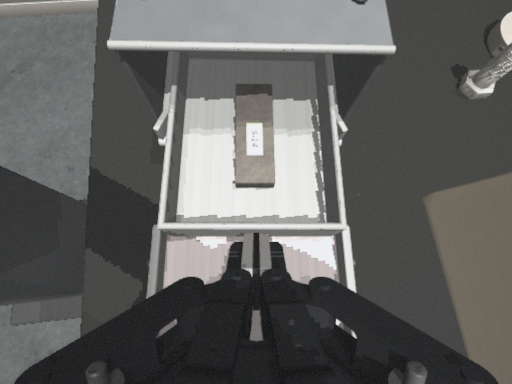

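Emit:
drive_tool(
  plan=[
    [[0, -0.5, 0.35], 0, 1],
    [[0, -0.5, 0.35], 0, 1],
    [[0, -0.5, 0.35], 0, 1],
    [[0, -0.5, 0.35], 0, 1],
    [[0, -0.5, 0.35], 0, 1],
  ],
)

```text
t: 22.52
tool_pos: [0.524, -0.114, 0.1097]
ee_rot: [-2.53, 0.131, -0.089]
force: [-1.0, -1.8, 0.8]
finger_gap: 0.0
```

Emit:
drive_tool(
  plan=[
    [[0, -0.5, 0.35], 0, 1],
    [[-0.1, -0.5, 0.35], 0, 1],
    [[0, -0.5, 0.35], 0, 1],
    [[0, -0.4, 0.28], 0, 1],
    [[0, -0.25, 0.17], 0, 1],
  ],
)

```text
t: 23.15
tool_pos: [0.5259, -0.088, 0.1097]
ee_rot: [-2.53, 0.131, -0.089]
force: [-0.0, -2.1, 1.1]
finger_gap: 0.0001
```

```bash
python3 tip.py 10 wrist side
```

```text
front hood x -2.4 y -0.2 z 56.2 mm
low hood x -20.4 y -0.5 z 43.6 mm
t 23.15 F [-0.0202 -2.0938  1.0956] lean 34.98736690254067 d in tool [-0.0096 -0.8199  0.5724]
```

View pics/wrist10.png

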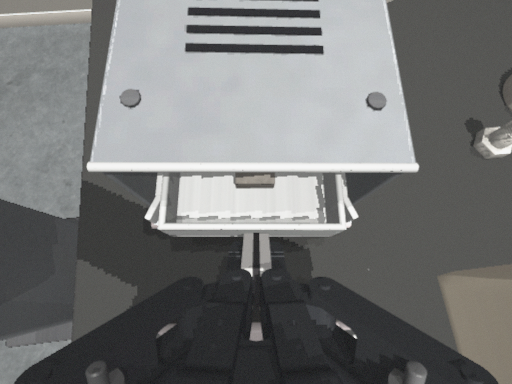

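View pics/side10.png

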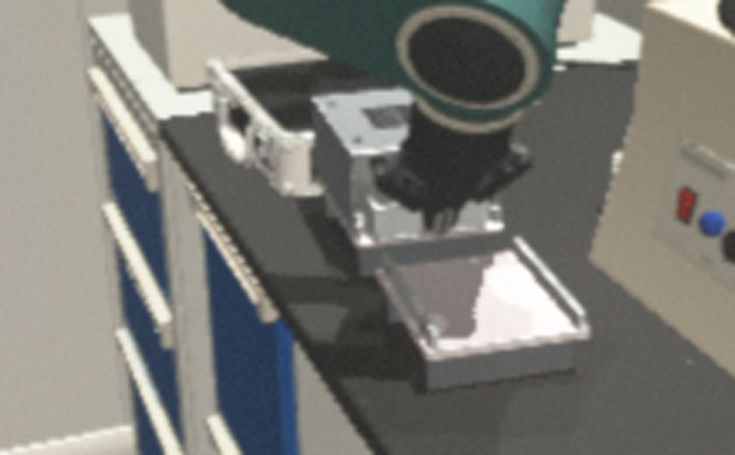

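Tray level, with its end wall at row 228 just about to go under. I'll take the last 37 mm in small steps, watching force and roof clearance.

Emit:
drive_tool(
  plan=[
    [[0, -0.35, 0.25], 0, 1],
    [[0, -0.35, 0.25], 0, 1],
    [[0, -0.35, 0.25], 0, 1],
    [[0, -0.35, 0.25], 0, 1],
    [[0, -0.25, 0.17], 0, 1],
  ],
)

```text
t: 23.88
tool_pos: [0.5283, -0.0679, 0.1095]
ee_rot: [-2.53, 0.131, -0.089]
force: [0.2, -3.4, 1.3]
finger_gap: 0.0
```

```bash
python3 tip.py 11 wrist side
```

```text
front hood x 17.8 y -0.4 z 56.0 mm
low hood x -0.2 y -0.7 z 43.4 mm
t 23.875 F [ 0.1651 -3.3584  1.2631] lean 34.98792403322384 d in tool [-0.0096 -0.8199  0.5724]
```

View pics/wrist11.png

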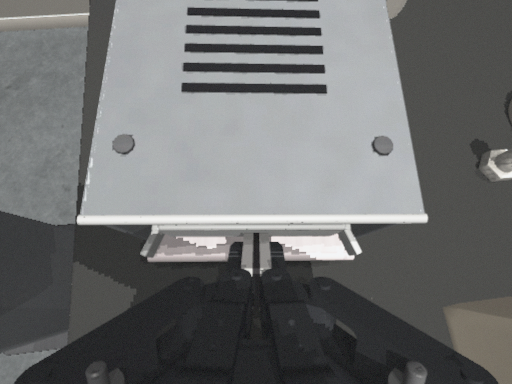

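Emit:
drive_tool(
  plan=[
    [[0, -0.25, 0.17], 0, 1],
    [[0, -0.25, 0.17], 0, 1],
    [[0, -0.25, 0.17], 0, 1],
    [[0, 0, 0], 0, 1],
  ],
)

```text
t: 24.48
tool_pos: [0.5292, -0.0589, 0.1096]
ee_rot: [-2.53, 0.131, -0.089]
force: [0.2, 0.8, 0.5]
finger_gap: 0.0001
```

```bash
python3 tip.py
```

```text
front hood x 26.9 y -0.4 z 56.1 mm
low hood x 8.9 y -0.7 z 43.5 mm
t 24.475 F [0.1567 0.7966 0.4617] lean 35.00025382745822 d in tool [-0.0095 -0.8198  0.5726]
```

Emit:
drive_tool(
  plan=[
    [[0, -0.2, 0.14], 0, 1],
    [[0, -0.2, 0.14], 0, 1],
    [[0, 0, 0], 0, 1],
  ],
)

```text
t: 24.85
tool_pos: [0.5298, -0.0541, 0.1096]
ee_rot: [-2.53, 0.131, -0.089]
force: [-0.2, -0.1, 0.4]
finger_gap: 0.0003
```

```bash
python3 tip.py 12 wrist
```

```text
front hood x 31.7 y -0.5 z 56.1 mm
low hood x 13.6 y -0.8 z 43.5 mm
t 24.85 F [-0.153  -0.0724  0.3808] lean 34.99599358579501 d in tool [-0.0096 -0.8198  0.5725]
```

View pics/wrist12.png

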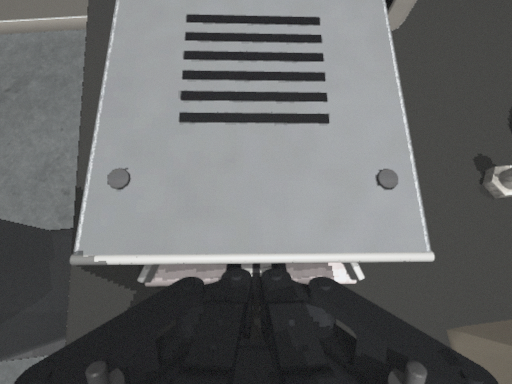

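```bash
python3 - <<'E'
from m import *
i=arm.camera_info("wrist"); im,d=arm.read_camera("wrist"); T=np.linalg.inv(i["world_to_cam"])
W=world("wrist",d)-[.5336,-.0353,0]
D=np.array([.1045,.9945,0]);n=np.array([-.9945,.1045,0])
for (u,v) in [(255,240),(150,256),(400,256),(240,270),(275,270),(205,284),(225,280),(290,280),(310,284),(325,284),(185,287),(160,300),(100,370),(255,275)]:
    q=W[v,u]; print((u,v),"d %.3f"%d[v,u],"hx %.1f hy %.1f z %.1f"%(q@D*1000,q@n*1000,q[2]*1000))
E
```

```text
(255, 240) d 0.101 hx 18.9 hy 2.1 z 112.4
(150, 256) d 0.097 hx 13.5 hy 37.9 z 113.9
(400, 256) d 0.099 hx 12.9 hy -48.3 z 114.5
(240, 270) d 0.119 hx 9.0 hy 7.8 z 91.0
(275, 270) d 0.116 hx 8.9 hy -6.5 z 94.2
(205, 284) d 0.166 hx 2.2 hy 29.1 z 38.3
(225, 280) d 0.112 hx 5.2 hy 13.5 z 96.0
(290, 280) d 0.112 hx 5.0 hy -12.0 z 97.8
(310, 284) d 0.110 hx 3.5 hy -19.5 z 99.3
(325, 284) d 0.107 hx 3.5 hy -24.5 z 102.2
(185, 287) d 0.107 hx 2.9 hy 28.1 z 100.6
(160, 300) d 0.101 hx -1.2 hy 35.8 z 105.2
(100, 370) d 0.076 hx -16.8 hy 44.0 z 126.7
(255, 275) d 0.123 hx 7.0 hy 1.4 z 85.8
```

Roof clearance is fine: the highest finger parts near the roof edge still have about 8 mm. I'll do the final few millimetres in 1 mm steps until the force rises.

Emit:
drive_tool(
  plan=[
    [[0, -0.16, 0.11], 0, 1],
    [[0, -0.08, 0.06], 0, 1],
    [[0, 0, 0], 0, 1],
  ],
)

```text
t: 25.32
tool_pos: [0.5302, -0.0514, 0.1096]
ee_rot: [-2.53, 0.131, -0.089]
force: [0.2, -1.1, 0.7]
finger_gap: 0.0002
```

Emit:
drive_tool(
  plan=[
    [[0, -0.08, 0.06], 0, 1],
    [[0, 0, 0], 0, 1],
  ],
)

```text
t: 25.58
tool_pos: [0.5303, -0.0504, 0.1096]
ee_rot: [-2.53, 0.131, -0.089]
force: [0.4, -0.7, 1.1]
finger_gap: -0.0002
```

Emit:
drive_tool(
  plan=[
    [[0, -0.08, 0.06], 0, 1],
    [[0, 0, 0], 0, 1],
  ],
)

```text
t: 25.82
tool_pos: [0.5304, -0.0494, 0.1096]
ee_rot: [-2.53, 0.131, -0.089]
force: [0.7, -1.6, 0.6]
finger_gap: 0.0001
```

```bash
python3 tip.py
```

```text
front hood x 36.4 y -0.6 z 56.1 mm
low hood x 18.4 y -0.9 z 43.5 mm
t 25.825 F [ 0.6733 -1.6338  0.5641] lean 34.990242558198624 d in tool [-0.0098 -0.8199  0.5724]
```

Emit:
drive_tool(
  plan=[
    [[0, -0.08, 0.06], 0, 1],
    [[0, 0, 0], 0, 1],
  ],
)

```text
t: 26.08
tool_pos: [0.5305, -0.0484, 0.1095]
ee_rot: [-2.53, 0.131, -0.089]
force: [0.6, -2.1, 1.2]
finger_gap: 0.0
```

Emit:
drive_tool(
  plan=[
    [[0, -0.08, 0.06], 0, 1],
    [[0, 0, 0], 0, 1],
  ],
)

```text
t: 26.32
tool_pos: [0.5306, -0.0474, 0.1095]
ee_rot: [-2.53, 0.131, -0.089]
force: [-0.0, -1.8, 1.9]
finger_gap: 0.0001
```

Emit:
drive_tool(
  plan=[
    [[0, -0.08, 0.06], 0, 1],
    [[0, 0, 0], 0, 1],
  ],
)

```text
t: 26.58
tool_pos: [0.5307, -0.0469, 0.1095]
ee_rot: [-2.531, 0.131, -0.09]
force: [-3.2, -9.6, 3.9]
finger_gap: 0.0002
```

The force rose to 10 N at the expected place: 38.8 mm here, with the roof edge measuring 12–13 mm where 10 is nominal, so about 36 mm against 35 mm home. I'll back straight off and check.

Emit:
drive_tool(
  plan=[
    [[0, 0.25, -0.17], 0, 1],
    [[0, 1, -0.7], 0, 1],
    [[0, 2, -1.4], 0, 1],
    [[0, 3, -2.1], 0, 1],
    [[0, 4, -2.8], 0, 1],
  ],
)

```text
t: 27.2
tool_pos: [0.516, -0.1719, 0.1095]
ee_rot: [-2.53, 0.13, -0.089]
force: [1.4, 0.2, 0.2]
finger_gap: -0.0002
```

```bash
python3 tip.py 13 wrist side
```

```text
front hood x -86.9 y 0.9 z 56.0 mm
low hood x -104.9 y 0.6 z 43.4 mm
t 27.2 F [1.4083 0.1719 0.2367] lean 35.00972050183866 d in tool [-0.0088 -0.8197  0.5727]
```

View pics/wrist13.png

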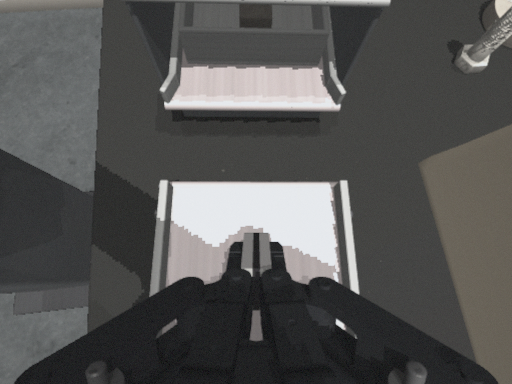

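View pics/side13.png

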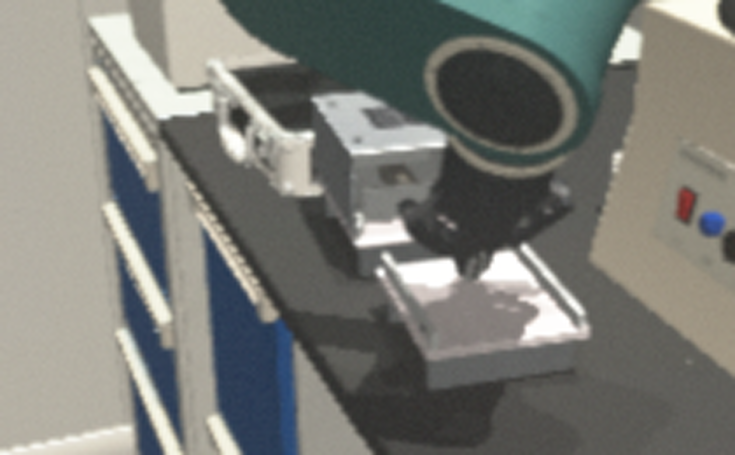

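Emit:
drive_tool(
  plan=[
    [[0, 4, -2.8], 0, 1],
    [[0, 4, -2.8], 0, 1],
    [[0, 0, 0], 0, 1],
    [[0, 0, 0], 0, 1],
  ],
)

```text
t: 27.8
tool_pos: [0.5051, -0.2675, 0.1092]
ee_rot: [-2.529, 0.132, -0.089]
force: [-0.3, -0.1, 0.3]
finger_gap: -0.0003
```

```bash
python3 tip.py; python3 - <<'E'
from m import *
i=arm.camera_info("wrist"); im,d=arm.read_camera("wrist"); im=np.ascontiguousarray(im[:,:,::-1]); cv2.imwrite("pics/wrist14.png",im)
W=world("wrist",d)-[.5336,-.0353,0]; np.save("W14.npy",W)
cv2.imwrite("pics/wrist14z.png",cv2.resize(im[:140,120:380],None,fx=3,fy=3,interpolation=cv2.INTER_CUBIC))
D=np.array([.1045,.9945,0]);n=np.array([-.9945,.1045,0])
for v in range(0,140,4):
    q=W[v,262]; print(v,"hx %.1f hy %.1f z %.1f"%(q@D*1000,q@n*1000,q[2]*1000),end="; ")
E
```

```text
front hood x -183.1 y 1.8 z 55.8 mm
low hood x -201.1 y 1.5 z 43.1 mm
t 27.8 F [-0.3071 -0.0502  0.3244] lean 35.029750872269254 d in tool [-0.0101 -0.8195  0.573 ]
0 hx 4.1 hy -5.0 z 39.2; 4 hx 2.4 hy -5.1 z 37.1; 8 hx 16.6 hy -6.2 z 21.3; 12 hx 16.4 hy -6.4 z 17.5; 16 hx 17.1 hy -6.6 z 12.9; 20 hx 17.3 hy -6.9 z 8.4; 24 hx 16.6 hy -7.1 z 4.8; 28 hx 17.3 hy -7.4 z -0.3; 32 hx 10.0 hy -7.1 z 2.1; 36 hx 6.9 hy -7.2 z 0.6; 40 hx 1.9 hy -7.1 z 1.0; 44 hx -2.3 hy -7.0 z 0.6; 48 hx -6.4 hy -7.0 z 0.1; 52 hx -12.2 hy -6.8 z 1.5; 56 hx -15.8 hy -6.8 z 0.6; 60 hx -56.3 hy -4.0 z 41.7; 64 hx -59.3 hy -4.0 z 41.1; 68 hx -63.1 hy -3.9 z 41.5; 72 hx -65.4 hy -4.0 z 40.0; 76 hx -69.4 hy -3.9 z 40.7; 80 hx -73.3 hy -3.8 z 41.4; 84 hx -76.2 hy -3.8 z 40.7; 88 hx -80.7 hy -3.6 z 42.3; 92 hx -82.8 hy -3.7 z 40.7; 96 hx -86.8 hy -3.6 z 41.6; 100 hx -89.5 hy -3.6 z 40.8; 104 hx -92.8 hy -3.5 z 41.0; 108 hx -95.8 hy -3.5 z 40.7; 112 hx -99.6 hy -3.4 z 41.7; 116 hx -101.9 hy -3.4 z 40.4; 120 hx -105.1 hy -3.4 z 40.6; 124 hx -108.5 hy -3.3 z 41.0; 128 hx -111.5 hy -3.3 z 40.9; 132 hx -114.2 hy -3.2 z 40.3; 136 hx -117.6 hy -3.1 z 41.2;
```

View pics/wrist14z.png

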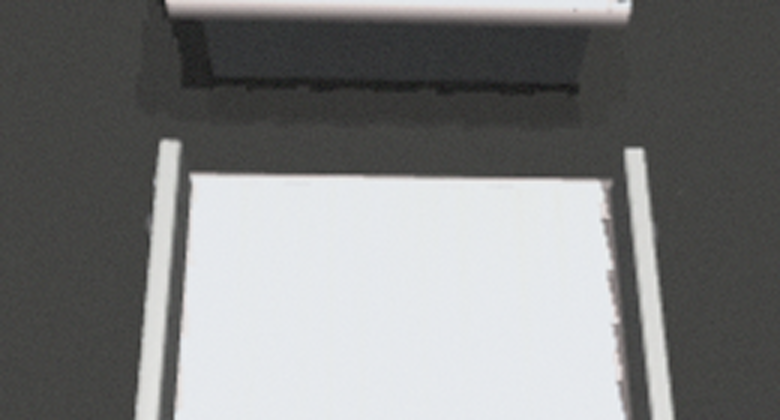

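Emit:
drive_tool(
  plan=[
    [[0, -3.5, 2.45], 0, 1],
    [[0, -3, 2.1], 0, 1],
    [[0, 0, 0], 0, 1],
    [[0, 0, 0], 0, 1],
  ],
)

```text
t: 28.35
tool_pos: [0.5144, -0.1884, 0.1097]
ee_rot: [-2.53, 0.129, -0.089]
force: [0.6, -0.5, -0.1]
finger_gap: 0.0004
```

```bash
python3 tip.py; python3 - <<'E'
from m import *
i=arm.camera_info("wrist"); im,d=arm.read_camera("wrist"); im=np.ascontiguousarray(im[:,:,::-1])
W=world("wrist",d)-[.5336,-.0353,0]; np.save("W15.npy",W)
cv2.imwrite("pics/wrist15z.png",cv2.resize(im[:140,120:380],None,fx=3,fy=3,interpolation=cv2.INTER_CUBIC))
D=np.array([.1045,.9945,0]);n=np.array([-.9945,.1045,0])
for c in (255,215):
  print(c)
  for v in range(0,110,3):
    q=W[v,c]; print(v,im[v,c].max(),"%.1f %.1f %.1f"%(q@D*1000,q@n*1000,q[2]*1000),end="; ")
E
```

```text
front hood x -103.5 y 0.8 z 56.2 mm
low hood x -121.5 y 0.5 z 43.6 mm
t 28.35 F [ 0.6241 -0.5043 -0.112 ] lean 34.9745746845948 d in tool [-0.0085 -0.82    0.5722]
255
0 61 65.3 0.2 53.6; 3 51 66.1 0.1 50.6; 6 48 66.4 0.0 47.8; 9 96 37.9 0.9 70.0; 12 83 34.9 1.0 70.4; 15 74 36.4 0.8 66.9; 18 74 35.3 0.8 65.6; 21 74 35.1 0.7 63.4; 24 76 36.3 0.6 59.9; 27 77 36.2 0.5 57.5; 30 77 35.0 0.5 56.2; 33 75 35.8 0.4 52.8; 36 74 36.5 0.3 49.5; 39 75 36.2 0.2 47.1; 42 72 35.9 0.1 44.6; 45 83 35.6 0.0 42.1; 48 156 34.2 0.0 40.7; 51 207 32.2 -0.0 39.8; 54 207 29.2 0.0 40.1; 57 207 27.6 -0.0 38.9; 60 209 25.0 0.0 38.7; 63 209 20.6 0.1 40.7; 66 209 18.6 0.1 40.0; 69 210 16.4 0.1 39.4; 72 213 13.3 0.1 40.1; 75 214 11.1 0.1 39.6; 78 225 8.1 0.2 40.1; 81 225 5.7 0.2 39.9; 84 236 3.4 0.2 39.6; 87 213 1.5 0.2 38.7; 90 110 0.7 0.1 36.4; 93 58 16.3 -0.8 10.8; 96 53 16.1 -0.9 7.1; 99 49 15.7 -1.1 3.3; 102 32 15.2 -1.2 -0.3; 105 56 10.9 -1.1 1.7; 108 56 9.2 -1.1 -0.3; 215
0 94 77.5 31.0 42.7; 3 93 74.7 30.9 42.5; 6 95 70.8 30.7 43.2; 9 92 37.9 27.0 69.3; 12 73 34.9 26.8 69.7; 15 78 36.8 27.3 65.8; 18 78 36.3 27.5 64.0; 21 70 36.4 27.7 61.5; 24 74 36.2 28.0 59.3; 27 75 35.7 28.1 57.3; 30 77 35.0 28.3 55.4; 33 76 35.7 28.7 52.2; 36 74 36.7 29.1 48.6; 39 74 36.7 29.3 45.8; 42 79 36.5 29.6 43.2; 45 87 35.8 29.8 41.1; 48 109 34.1 29.9 40.0; 51 207 31.5 29.8 39.8; 54 206 28.9 29.7 39.6; 57 205 26.9 29.7 38.9; 60 205 22.8 29.4 40.5; 63 207 19.7 29.3 41.1; 66 208 18.2 29.4 39.8; 69 207 15.9 29.3 39.4; 72 207 12.6 29.1 40.2; 75 208 10.2 29.1 40.0; 78 222 7.5 29.0 40.1; 81 224 4.5 28.8 40.7; 84 236 3.7 29.0 38.5; 87 202 1.6 29.0 37.9; 90 92 1.1 29.3 35.1; 93 51 16.0 32.3 10.5; 96 53 15.2 32.5 7.6; 99 48 15.9 33.1 2.3; 102 32 14.5 33.3 -0.1; 105 55 10.8 33.1 1.0; 108 55 7.7 32.9 1.3;
```

View pics/wrist15z.png

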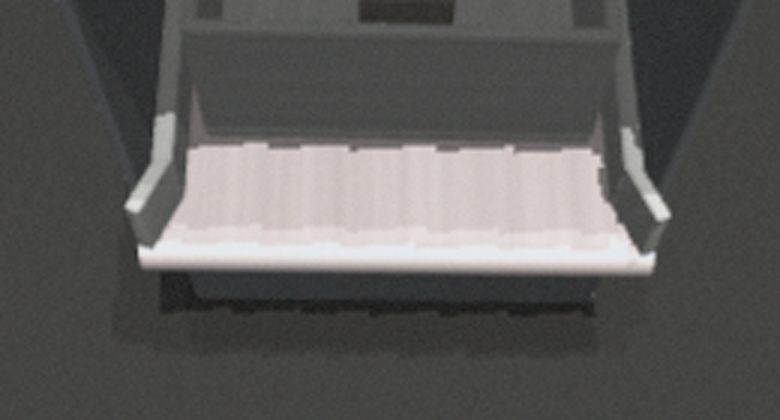

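The picture shows the tray square and level. Its wall is at 35.9 mm with the deck edge at about 1.1 mm, so roughly 34.8 mm against the 35 mm home. The sample's near end is at about 66 mm, as a centred bar should be. I'll clear the arm away, take a last look and hand in.

Emit:
drive_tool(
  plan=[
    [[0, 0, -3], 0, 1],
    [[0, 0, -5], 0, 1],
    [[0, 0, -5], 0, 1],
    [[0, 0, -5], 0, 1],
    [[0, 0, 0], 0, 1],
  ],
)

```text
t: 29.02
tool_pos: [0.4976, -0.2932, 0.26]
ee_rot: [-2.533, 0.133, -0.095]
force: [0.9, 0.3, 0.1]
finger_gap: 0.0002
```

Emit:
drive_tool(
  plan=[
    [[0, 3, -4], 0, 1],
    [[0, 4, -3], 0, 1],
    [[0, 4, -3], 0, 1],
    [[0, 0, 0], 0, 1],
    [[0, 0, 0], 0, 1],
  ],
)

```text
t: 29.65
tool_pos: [0.48, -0.4369, 0.2748]
ee_rot: [-2.529, 0.132, -0.088]
force: [-0.7, 0.3, 0.1]
finger_gap: -0.0
```

```bash
python3 s.py; python3 - <<'E'
from m import *
for c in ["top","side"]:
    im,d=arm.read_camera(c); cv2.imwrite(f"pics/{c}20.png",im[:,:,::-1] if c=="top" else cv2.resize(im[130:260,130:340,::-1],None,fx=3.5,fy=3.5,interpolation=cv2.INTER_CUBIC))
E
```

```text
t 29.65 q [-0.9185  0.2468  1.4043  0.4581  1.9041 -0.7541] p [ 0.48   -0.4369  0.2748] 
R
 [[ 0.9929 -0.0748  0.0929]
 [-0.1145 -0.8158  0.5669]
 [ 0.0334 -0.5734 -0.8186]] F [-0.6812  0.2727  0.1308] gap -4.568579058236664e-05
```

View pics/top20.png

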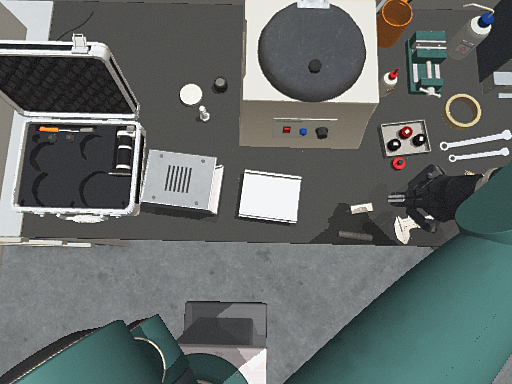

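View pics/side20.png

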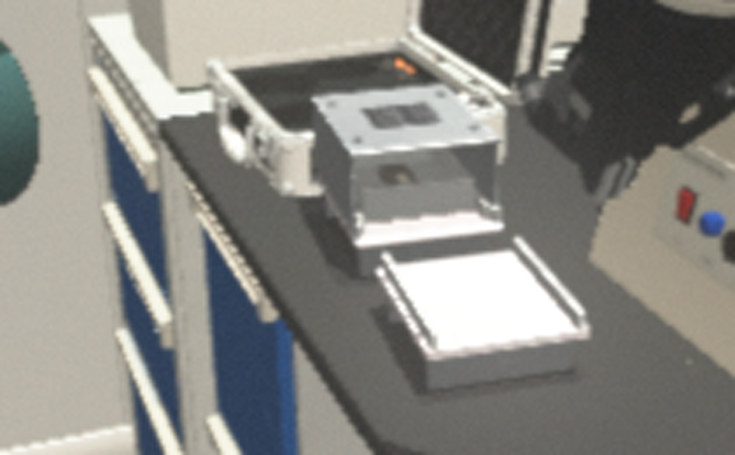

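The top picture shows the open stand empty at (270,195), and the light bar (361,208) and rebar (355,236) where they were. The side picture shows the tray level inside the hood with the sample in it. The arm is clear, so I'll hand in.

```bash
python3 -c "
from bench import arm
print(arm.job_done())"
```

```text
the job is handed in; nothing more can be done
None
```

The job is handed in, at about 30 s of the 62 s allowed. The 70 mm bar lies flat in the middle of the tray, and the tray is pushed home in the hooded stand.

- **Loading:** I gripped the bar, laid it in the tray and let go. The top camera then put it within about 1 mm of the tray's centre and aligned with it.
- **Leaning the tool:** The moves could not tilt the tool directly. I pressed the arm against its inner reach limit, which tilted the tool, and it kept a 35° lean.
- **Pushing:** I pushed the tray's end wall with the closed fingertips at up to about 5 cm/s. The force stayed at 1–3 N, then rose to about 10 N at the back wall, and I backed off.
- **Last checks:** The tray's end wall measured about 34.8 mm inside the hooded deck edge, against 35 mm for home. The tray looked level and square. The two other samples looked unmoved, and the arm touched nothing.
- **Less certain:** Under the roof I could see only the bar's near end. It sat where a centred bar should be, about 30 mm from the end wall. The hooded stand measured 1–2 mm off my first estimate, which is within calibration error.

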